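# Unload the cuff die and clear the cutting board

### The arm

A 7-joint arm with a two-finger parallel gripper is mounted at the origin on the work surface. World frame = base frame: x ahead of the robot, y to its left, z up, the work surface at z = 0. Lengths are in m, angles in rad, forces in N, time in s.
With the tool pointing down it reaches from about 0.425 to 0.925 m from the base axis. Payload 6.8 kg.
Tool frame: the origin (TCP) lies at the very end of the fingers, on their centre line; the grasp point (between the pads) lies 19 mm behind it (bot.grasp_offset is the distance from the TCP to the grasp point, in m); z points along the fingers, y is the direction in which the jaws open and shut (so a half turn about z gives the same grasp; the last joint's range is limited). The gripper opens to 85 mm and grips with 20 to 120 N. Pads are 22 mm wide; open, the fingers measure 114 mm over their backs; the gripper's body (76 mm by 85 mm) begins 54 mm behind the grasp point. The pads swing forward as they close: fully open they stand 13 mm farther back than shut.
Start: joints at [1.203, 0.477, 0.022, 1.555, -0.011, 1.109, -0.083], TCP at [0.173, -0.652, 0.231] pointing down, gripper open.
Joint ranges: [-2.96, 2.96], [-0.34, 2.1], [-1.41, 1.46], [0.24, 2.44], [-1.37, 4.51], [0.17, 1.92], [-2.96, 2.96]. Speed limits (rad/s): [2.39, 2.39, 3.14, 3.14, 3.14, 3.14, 3.14].

### API

Orientations are given as a unit quaternion [w, x, y, z].
In Python, from station import monitor, cams, bot, finder gives the robot as it stands.
- The arm moves only by the tool jog_arm, never from a script. Its argument "plan" is a list of rows, each an object of numbers: "x", "y", "z": the shift along the tool's x, y, z as a fraction of full scale; "wx", "wy", "wz": the turn, a rotation vector about the tool's x, y, z as a fraction of full scale. A call has 1 to 12 rows; each row is the pose to reach, as a shift and turn from the pose measured when the call began, along the tool's axes at that moment, turning the shorter way round; what a row does not reach only later rows make up. Full scale, the value 1, is 20 cm for a shift and 180 degrees for a turn. A row lasts 1/12 s, in which the tool goes at most 41.7 mm and 7.16 degrees, less where a joint would pass 70% of its speed; a pose out of reach is approached as far as the arm can. A call with a number of a shift or a turn outside -1 to 1 is refused whole. A call with a gripper value outside its range is refused whole. "hand" is the opening, from -1 (shut) to 1 (fully open), set as the call begins (left out, the last holds). The fingers move at their own pace and stop on an object; "grip_force" is the grip in N (left out, the last holds). Time passes only in rows, so rows that repeat a pose let the fingers close. It gives the time, the measured TCP pose, the force and the opening at its end, in the units of the state.
- monitor.get_obs(): the state, without advancing time (a new reading comes with each control period).
- cams.read_camera(name): name is "scene" or "top"; returns the picture (400x640x3 uint8, red, green, blue); there is no depth.
- cams.get_calibration(name): a dict with "fx", "fy", "cx", "cy" (pixels), "extrinsics" (4x4, takes a point from world to camera coordinates). Camera axes: x right, y down, z forward; pixel columns grow to the right and rows downward; lengths in m; the calibration is good to about 2 mm. A picture is of the moment at which its call begins. get_calibration takes no time and is no camera call.
- bot.hand_in(): hands the job in, once; it reports no verdict.
Trained networks look in the newest picture that a camera, given by its name, has taken for a name from the list of things; names that differ only in an ending like _2 or _b are one class to them, and where a whole thing is asked for, a point or a joint stands for the part that bears it (a point fixed in the world has none). Each returns a list of dicts, best first, with "confidence" (0 to 1); they miss things now and then, are a little off and sometimes report something else, mostly with a low value. They report only what shows in the picture. A call takes as long as a camera call. They do not tell look-alikes from the thing itself.
- finder.find_in(camera, target): "bbox" ([left, top, width, height] in pixels, round what is visible of it).
- finder.place_of(camera, target): "location" ([column, row] in pixels: a listed point, or the origin of a listed thing).
The state is a dict: "t": time; "q": joint angles; "joint_vel": joint speeds; "joint_torque": joint torques, N m; "eef_pos": TCP position; "tool_rot": TCP orientation; "contact_force": force on the tool from outside, world axes, zero at the start; "torque": the same for the moment, N m; "gripper_width": opening from 0.0 (shut) to 1.0 (fully open).
Only numpy, scipy, OpenCV 4.12 (cv2) and the standard library are available. Lean on these libraries where they do the work, as an engineer would, in place of code of your own. Each camera call takes 0.05 s, during which the arm holds its last target. There are 200 camera calls.

### The job

First lift every formed cuff bracelet out of the die and hang it, crown up, over the bar of the rail. Then take the scraper block and wipe all the metal offcuts off the cutting mat into the grey scrap tray along its edge, pushing them with the scraper only and never touching them with the gripper's fingers. Finally stand the scraper back upright in the middle of its rubber pad; leave everything else on the bench where it is.

Things in the scene. Friction and masses are not known exactly. Their poses are not given: they have to be found in the camera images.
- die: fixed steel forming die, 190 (x) x 90 (y) x 50 mm, origin under its centre, z up. Three open pockets in a row along its x at x = -60, 0, +60 mm, each 32 (x) x 60 (y) mm and 26 mm deep, with a core 24 x 36 mm up to the die's top in the middle; a cuff's two legs stand either side of the core
- rail: fixed hanging rail: level round steel bar 12 mm thick along the rail's x, 270 mm long, its axis 100 mm above the bench, on posts (12 mm) at x = +-129 mm with wooden feet 40 x 100 x 10 mm. Origin on the bench under the middle of the bar, z up; room for three cuffs between the posts
- board: fixed cutting board with green mat, 260 (x) x 240 (y) mm, its top 30 mm above the bench; origin on the bench under the mat's centre, z up. Metal lips along its two x sides (inner faces at x = +-130 mm) stand 10 mm above the mat; the +y and -y edges are open. Fixed along the -y edge, below the mat, is the grey scrap tray: y = -120 to -215 mm, x = +-132 mm, floor 3 mm and walls 45 mm above the bench
- pad: fixed black rubber tool pad 150 (x) x 90 (y) x 4 mm on the bench, origin under its centre (top at 4 mm)
- scraper: loose scraper block, 250 g: straight black foot 110 (x) x 44 (y) x 18 mm with an upright wooden grip 80 (x) x 24 (y) mm rising from the foot to 85 mm; origin at the centre of the foot's underside, z up. Starts standing on or near the pad
- cuff1: aluminium cuff bracelet, 80 g, a stiff upside-down U: 28 mm wide strip (x), 6 mm thick, 56 mm over the legs (y), 74 mm tall (z), corners bevelled 8 mm, 44 mm clear between the legs. Origin midway between the leg ends; z points up to the crown. Stands in a die pocket, legs down, with its crown 98 mm above the bench. May be absent
- cuff1_crown (a point): middle of the underside of cuff1's crown, 68 mm above its origin: the spot that rests on the bar
- cuff2: aluminium cuff bracelet, 80 g, a stiff upside-down U: 28 mm wide strip (x), 6 mm thick, 56 mm over the legs (y), 74 mm tall (z), corners bevelled 8 mm, 44 mm clear between the legs. Origin midway between the leg ends; z points up to the crown. Stands in a die pocket, legs down, with its crown 98 mm above the bench. May be absent
- cuff2_crown (a point): middle of the underside of cuff2's crown, 68 mm above its origin: the spot that rests on the bar
- cuff3: aluminium cuff bracelet, 80 g, a stiff upside-down U: 28 mm wide strip (x), 6 mm thick, 56 mm over the legs (y), 74 mm tall (z), corners bevelled 8 mm, 44 mm clear between the legs. Origin midway between the leg ends; z points up to the crown. Stands in a die pocket, legs down, with its crown 98 mm above the bench. May be absent
- cuff3_crown (a point): middle of the underside of cuff3's crown, 68 mm above its origin: the spot that rests on the bar
- chip1: flat loose aluminium offcut, about 30 x 25 x 6 mm, 11 g, lying on the mat; origin in its underside. May be absent
- chip2: flat loose aluminium offcut, about 30 x 25 x 6 mm, 11 g, lying on the mat; origin in its underside. May be absent
- chip3: flat loose aluminium offcut, about 30 x 25 x 6 mm, 11 g, lying on the mat; origin in its underside. May be absent
- chip4: flat loose aluminium offcut, about 30 x 25 x 6 mm, 11 g, lying on the mat; origin in its underside. May be absent
- chip5: flat loose aluminium offcut, about 30 x 25 x 6 mm, 11 g, lying on the mat; origin in its underside. May be absent
- chip6: flat loose aluminium offcut, about 30 x 25 x 6 mm, 11 g, lying on the mat; origin in its underside. May be absent
- shears: black-handled shears lying flat, about 200 mm long; a bystander, origin at its underside
- cutter: green snap-blade cutter lying flat, 160 mm long; a bystander, origin at its underside
- funnel: green funnel standing mouth down, 84 mm across, 85 mm tall; a bystander, origin at its underside
- spool: wooden spool, 38 mm across, 50 mm tall; a bystander, origin at its underside
- jar: small lidded glass jar, 56 mm across, 70 mm tall; a bystander, origin at its underside
- tape: cardboard tape roll lying flat, 70 mm across, 24 mm tall; a bystander, origin at its underside
There are look-alikes about, which are no part of the job. What is shaped like the cuff2 but pink is not meant.

How it is judged:
On the way, in this order (a step that is already met when the one before it is completed fails the run):
1. every cuff hangs on the bar, let go of (x of cuff1_crown in the frame of rail between -0.115 and 0.115 m and y of cuff1_crown in the frame of rail between -0.03 and 0.03 m and z of cuff1_crown in the frame of rail between 0.094 and 0.122 m and angle between each of cuff1, cuff2, cuff3's own z axis and vertical below 0.5 rad and linear speed of each of cuff1, cuff2, cuff3 below 0.06 m/s and contact force between the fingers and cuff1 below 0.1 N and x of cuff2_crown in the frame of rail between -0.115 and 0.115 m and y of cuff2_crown in the frame of rail between -0.03 and 0.03 m and z of cuff2_crown in the frame of rail between 0.094 and 0.122 m and contact force between the fingers and cuff2 below 0.1 N and x of cuff3_crown in the frame of rail between -0.115 and 0.115 m and y of cuff3_crown in the frame of rail between -0.03 and 0.03 m and z of cuff3_crown in the frame of rail between 0.094 and 0.122 m and contact force between the fingers and cuff3 below 0.1 N), for 0.2 s.
2. every offcut lies in the scrap tray (x of chip1 in the frame of board between -0.135 and 0.135 m and y of chip1 in the frame of board between -0.217 and -0.121 m and z of each of chip1, chip2, chip3, chip4, chip5, chip6 in the frame of board below 0.036 m and linear speed of each of chip1, chip2, chip3, chip4, chip5, chip6 below 0.05 m/s and x of chip2 in the frame of board between -0.135 and 0.135 m and y of chip2 in the frame of board between -0.217 and -0.121 m and x of chip3 in the frame of board between -0.135 and 0.135 m and y of chip3 in the frame of board between -0.217 and -0.121 m and x of chip4 in the frame of board between -0.135 and 0.135 m and y of chip4 in the frame of board between -0.217 and -0.121 m and x of chip5 in the frame of board between -0.135 and 0.135 m and y of chip5 in the frame of board between -0.217 and -0.121 m and x of chip6 in the frame of board between -0.135 and 0.135 m and y of chip6 in the frame of board between -0.217 and -0.121 m), for 0.2 s.
At the end, for the whole second after the job is handed in: Every cuff hangs still on the bar between the posts (crown within 30 mm of the bar, tilt under 0.5 rad); every offcut lies in the scrap tray, below 36 mm; the scraper stands upright on the pad, within 40 mm (pad x) and 35 mm (pad y) of its centre (all of step 1 and all of step 2 and x of scraper in the frame of pad between -0.04 and 0.04 m and y of scraper in the frame of pad between -0.035 and 0.035 m and z of scraper in the frame of pad below 0.009 m and angle between scraper's own z axis and vertical below 0.1 rad and linear speed of scraper below 0.03 m/s); the robot touches nothing.
It fails at once if the fingers touch an offcut (contact force between the fingers and chip1 above 0.3 N or contact force between the fingers and chip2 above 0.3 N or contact force between the fingers and chip3 above 0.3 N or contact force between the fingers and chip4 above 0.3 N or contact force between the fingers and chip5 above 0.3 N or contact force between the fingers and chip6 above 0.3 N).
It fails at once if a bystander is moved more than 40 mm (distance of any of shears, cutter, funnel, spool, jar, tape from where it was at the start of the episode above 0.04 m).
Of cuff1, cuff2, cuff3 only 2 to 3 are there at a start; the rules pass over those that are not, and their reading is None.
Of chip1, chip2, chip3, chip4, chip5, chip6 only 3 to 6 are there at a start; the rules pass over those that are not, and their reading is None.
At some moment in a run one of scraper, chip1, chip2, chip3, chip4, chip5, chip6 may be knocked a few centimetres aside while the robot is not near it.
It also fails if it takes over 208 s, if anything falls off the work surface, if the arm or the gripper's body presses on something with over 40 N, if the wrist force passes 120 N, or if a joint passes its speed limit or range.

## Working session

There is one attempt and no reset: what is moved stays moved. The work goes in short steps, Python scripts to look and compute and a tool call to move; the robot and the scene stay as the last step left them, time stands still between calls to the robot, and variables do not carry over. Pictures are saved under pics/ and viewed, about 12 in all and at most 16, crops included, and the job is handed in when it is done.

Besides the shell and the picture viewer there is one more tool, called after "Call:" by a JSON object that holds its "fn" and its "kwargs". jog_arm: Moves the arm, as the interface text tells. Shift numbers are shares of 20 cm and turn numbers shares of 180 degrees, none past 1 either way. Its arguments: {"type":"object","properties":{"plan":{"type":"array","items":{"type":"object","properties":{"x":{"type":"number","minimum":-1,"maximum":1},"y":{"type":"number","minimum":-1,"maximum":1},"z":{"type":"number","minimum":-1,"maximum":1},"wx":{"type":"number","minimum":-1,"maximum":1},"wy":{"type":"number","minimum":-1,"maximum":1},"wz":{"type":"number","minimum":-1,"maximum":1}}}},"hand":{"type":"number"},"grip_force":{"type":"number"}},"required":["plan"]}

```bash
mkdir -p pics; ls; cat > h.py <<'E'
import numpy as np, cv2
from station import monitor, cams, bot, finder
def snap(cam,name=None,crop=None,scale=1):
    im=cams.read_camera(cam)
    if name:
        o=im[...,::-1]
        if crop: l,t,r,b=crop; o=o[t:b,l:r]
        cv2.imwrite('pics/'+name,cv2.resize(o,None,fx=scale,fy=scale,interpolation=cv2.INTER_CUBIC))
    return im
def w(cam,px,z):
    c=cams.get_calibration(cam);E=np.array(c['extrinsics']);R=E[:3,:3];t=E[:3,3]
    o=-R.T@t;d=R.T@np.array([(px[0]-c['cx'])/c['fx'],(px[1]-c['cy'])/c['fy'],1])
    return o+d*(z-o[2])/d[2]
def proj(cam,p):
    c=cams.get_calibration(cam);E=np.array(c['extrinsics']);q=E[:3,:3]@np.array(p)+E[:3,3]
    return np.array([c['fx']*q[0]/q[2]+c['cx'],c['fy']*q[1]/q[2]+c['cy']])
def Rt(q):
    w_,x,y,z=q
    from scipy.spatial.transform import Rotation as R
    return R.from_quat([x,y,z,w_])
E
python3 - <<'E'
from h import *
np.set_printoptions(precision=4,suppress=True)
snap('top','t0.png',scale=1.25);snap('scene','s0.png',scale=1.25)
for c in('top','scene'):
    k=cams.get_calibration(c);E=np.array(k['extrinsics']);print(c,k['fx'],-E[:3,:3].T@E[:3,3],E[:3,:3].tolist())
    for n in['die','rail','board','pad','scraper','cuff1','cuff1_crown','chip1']:
        print(n,[(round(d['confidence'],2),np.round(d['location'],1).tolist()) for d in finder.place_of(c,n)])
o=monitor.get_obs();print(o)
E
```

```text
pics
top 516.0847367513435 [0.3181 0.0529 1.2283] [[-0.029072996357106896, -0.9994544001949779, -0.015673634349335958], [-0.9825900172559195, 0.03145392096555404, -0.18310518519393357], [0.18349828029666018, 0.010077340263666355, -0.9829683760637361]]
die [(0.92, [279.7, 206.1])]
rail [(0.89, [205.0, 230.5]), (0.48, [416.2, 192.7])]
board [(0.65, [433.4, 218.6]), (0.17, [206.2, 230.1])]
pad [(0.63, [338.7, 198.4])]
scraper [(0.79, [335.4, 194.1])]
cuff1 [(0.75, [273.2, 202.6]), (0.68, [305.2, 273.2]), (0.68, [182.9, 143.5]), (0.61, [244.8, 287.2]), (0.55, [276.8, 180.2]), (0.54, [275.2, 228.1])]
cuff1_crown [(0.85, [274.3, 225.8]), (0.19, [279.9, 208.5])]
chip1 [(0.64, [452.2, 256.7]), (0.55, [450.9, 189.4]), (0.5, [415.0, 213.7]), (0.46, [415.0, 191.2])]
scene 432.947466465766 [1.3066 0.4897 0.7888] [[-0.4838468125954661, 0.875080647169234, -0.011230444830116156], [0.5469707994168879, 0.2923621496418959, -0.784440767707811], [-0.6831655776797148, -0.3856918905119008, -0.6201020553641936]]
die [(0.84, [359.6, 240.0])]
rail [(0.94, [428.2, 249.2])]
board [(0.61, [254.0, 190.2]), (0.24
[... 157 characters left out ...]
), (0.84, [360.6, 235.3]), (0.69, [364.0, 197.2]), (0.59, [424.7, 318.1])]
cuff1_crown [(0.64, [370.5, 198.4]), (0.19, [338.5, 189.0])]
chip1 [(0.63, [255.0, 196.5]), (0.4, [263.5, 168.4])]
{'t': 0.9, 'q': array([ 1.2029,  0.477 ,  0.0224,  1.5554, -0.0115,  1.1093, -0.0831]), 'joint_vel': array([ 0.0021, -0.0005,  0.0004, -0.0012, -0.0005, -0.001 ,  0.0002]), 'joint_torque': array([  0.0006, -59.6321,   1.6066, -28.1551,   0.0125,   0.0015,
         0.    ]), 'eef_pos': array([ 0.1734, -0.6524,  0.2313]), 'tool_rot': array([0.    , 0.9916, 0.1295, 0.    ]), 'contact_force': array([-0.584 ,  0.2015,  0.53  ]), 'torque': array([-0.0078,  0.0353,  0.0297]), 'gripper_width': 0.9980040186277926}
```

View images.

View pics/t0.png

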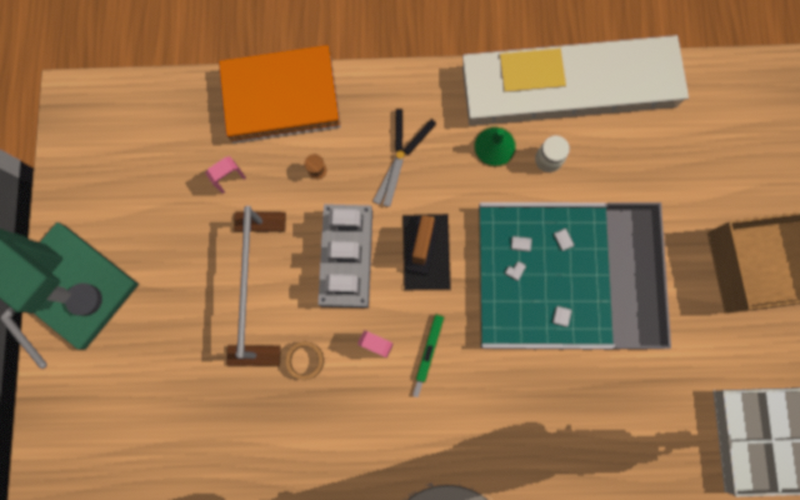

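View pics/s0.png

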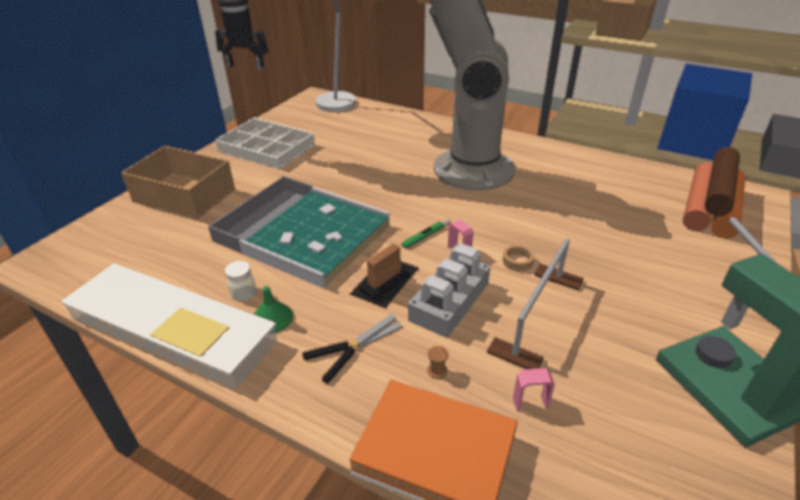

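Top view (t0, px in the 800-wide view): rail bar (248,208)–(240,354). The die is at about (345,256), holding three grey cuffs at (347,217), (345,250) and (343,283). The two pink cuffs at (225,172) and (376,344) are look-alikes and not meant. The scraper stands on its pad at (425,242), and 4–5 chips lie on the mat. An enlarged crop will confirm this.

```bash
python3 - <<'E'
from h import *
im=snap('top')[...,::-1]
a=im[150:295,160:305];b=im[150:295,305:545]
cv2.imwrite('pics/c1.png',cv2.resize(a,None,fx=4,fy=4,interpolation=cv2.INTER_CUBIC))
cv2.imwrite('pics/c2.png',cv2.resize(b,None,fx=3.3,fy=3.3,interpolation=cv2.INTER_CUBIC))
E
```

```text
(no output)
```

View pics/c1.png

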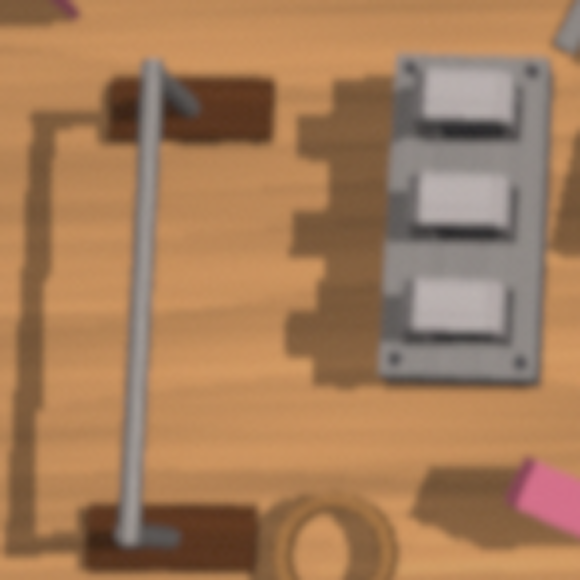

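View pics/c2.png

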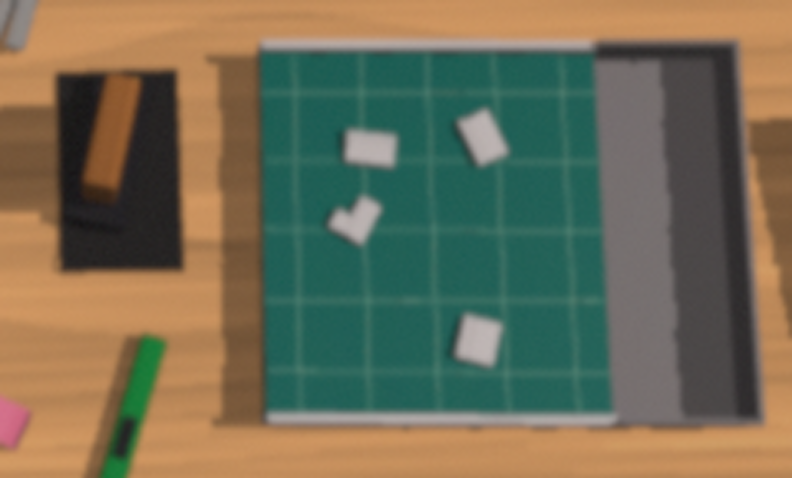

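```bash
cat >> h.py <<'E'
def c1(u,v,z): return w('top',(160+u/4-.4,150+v/4-.4),z)
def c2(u,v,z): return w('top',(305+u/3.3-.35,150+v/3.3-.35),z)
E
python3 - <<'E'
from h import *
np.set_printoptions(precision=4,suppress=True)
for n,f,z,ps in[('cuff',c1,.098,[(468,95),(463,199),(459,306)]),('bar',c1,.106,[(152,62),(128,540)]),('die',c1,.05,[(400,58),(550,60),(540,380),(380,378)]),
 ('grip',c2,.085+.004,[(108,73),(142,77),(118,190),(84,184),(113,131)]),('mat',c2,.03,[(262,50),(595,52),(612,412),(267,414)]),('pad',c2,.004,[(57,73),(176,72),(182,268),(62,270)]),('chip',c2,.036,[(371,147),(482,137),(356,220),(478,340)])]:
    P=np.array([f(*p,z)[:2] for p in ps]);print(n,P.tolist() if 0 else P,P.mean(0))
# cross-check with scene predictions (800 view)
for p in[(c1(468,95,.098)),c1(459,306,.098),c1(152,62,.106),c1(128,540,.106),c2(113,131,.089),c2(262,50,.03)]: print(proj('scene',p)*1.25)
snap('scene','s1.png',(270,150,480,310),3.8)
E
```

```text
cuff [[0.596  0.164 ]
 [0.5364 0.1675]
 [0.4763 0.1705]] [0.5362 0.1673]
bar [[0.619  0.3409]
 [0.3536 0.3498]] [0.4863 0.3454]
die [[0.6315 0.2085]
 [0.6274 0.12  ]
 [0.4389 0.1296]
 [0.4428 0.2213]] [0.5351 0.1699]
grip [[0.5973 0.0268]
 [0.5937 0.0035]
 [0.5155 0.0228]
 [0.5204 0.0457]
 [0.5565 0.0248]] [0.5567 0.0247]
mat [[ 0.6252 -0.0866]
 [ 0.6158 -0.3262]
 [ 0.3586 -0.3156]
 [ 0.3644 -0.0767]] [ 0.491  -0.2013]
pad [[ 0.6194  0.0625]
 [ 0.6173 -0.0254]
 [ 0.4716 -0.0236]
 [ 0.4728  0.0631]] [0.5453 0.0192]
chip [[ 0.55   -0.1596]
 [ 0.5547 -0.2389]
 [ 0.4979 -0.1458]
 [ 0.4108 -0.2253]] [ 0.5034 -0.1924]
[434.3367 281.1642]
[462.6746 248.28  ]
[519.3354 317.0078]
[565.8302 238.2514]
[382.3537 252.306 ]
[322.097  276.2475]
```

View pics/s1.png

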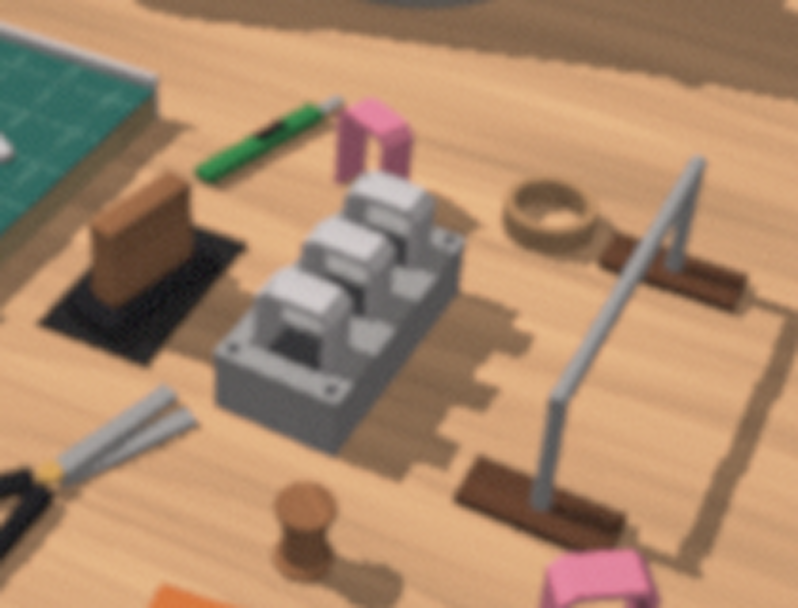

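s1 shows three grey cuffs in the die, the rail, and the scraper upright on the pad, all consistent with the top view (spacing 60 mm). Both pink cuffs are outside the die. Now I'll align the tool and travel.

Call:
{"fn": "jog_arm", "kwargs": {"plan": [{"x": 0.81, "y": -0.57, "wz": 0.1}, {"x": 0.81, "y": -0.57, "wz": 0.1}, {"x": 0.81, "y": -0.57, "wz": 0.1}, {"x": 0.81, "y": -0.57, "wz": 0.1}, {"x": 0.81, "y": -0.57, "wz": 0.1}, {"x": 0.81, "y": -0.57, "wz": 0.1}, {"x": 0.81, "y": -0.57, "wz": 0.1}, {"x": 0.81, "y": -0.57, "wz": 0.1}], "hand": 1, "grip_force": 40}}

```text
invalid input at $.plan[0]: expected keys x, y, z, wx, wy, wz
```

```bash
cat > go.py <<'E'
import sys
from h import *
np.set_printoptions(precision=3,suppress=True)
# args: yaw(deg of tool x in world) then x,y,z waypoints
o=monitor.get_obs();R=Rt(o['tool_rot']).as_matrix();p=o['eef_pos']
yaw=np.radians(float(sys.argv[1]));X=np.array([np.cos(yaw),np.sin(yaw),0]);Z=np.array([0,0,-1.])
G=np.c_[X,np.cross(Z,X),Z]
from scipy.spatial.transform import Rotation
print('t',round(o['t'],2),'p',p,'yaw',np.degrees(np.arctan2(R[1,0],R[0,0])).round(2),'tilt',np.degrees(np.arccos(-R[2,2])).round(2),'F',o['contact_force'],'g',o['gripper_width'])
print('w',Rotation.from_matrix(R.T@G).as_rotvec()/np.pi)
for a in sys.argv[2:]:
    print(a,(R.T@(np.array([float(v) for v in a.split(',')])-p))/.2)
E
python3 go.py -3.1 .45,-.35,.23 .52,-.2,.23
```

```text
t 1.0 p [ 0.173 -0.652  0.231] yaw 14.88 tilt 0.0 F [0.023 0.091 0.503] g 1.0027136507975933
w [ 0.  -0.   0.1]
.45,-.35,.23 [ 1.725 -1.106  0.007]
.52,-.2,.23 [ 2.256 -1.741  0.007]
```

Call:
{"fn": "jog_arm", "kwargs": {"plan": [{"x": 0.81, "y": -0.57, "z": 0, "wx": 0, "wy": 0, "wz": 0.1}, {"x": 0.81, "y": -0.57, "z": 0, "wx": 0, "wy": 0, "wz": 0.1}, {"x": 0.81, "y": -0.57, "z": 0, "wx": 0, "wy": 0, "wz": 0.1}, {"x": 0.81, "y": -0.57, "z": 0, "wx": 0, "wy": 0, "wz": 0.1}, {"x": 0.81, "y": -0.57, "z": 0, "wx": 0, "wy": 0, "wz": 0.1}, {"x": 0.81, "y": -0.57, "z": 0, "wx": 0, "wy": 0, "wz": 0.1}, {"x": 0.81, "y": -0.57, "z": 0, "wx": 0, "wy": 0, "wz": 0.1}, {"x": 0.81, "y": -0.57, "z": 0, "wx": 0, "wy": 0, "wz": 0.1}], "hand": 1, "grip_force": 40}}

```text
t: 1.67
eef_pos: [0.3001, -0.5012, 0.2315]
tool_rot: [0.0, 1.0, -0.027, -0.0]
contact_force: [-0.8, -0.4, 0.8]
gripper_width: 0.999
```

```bash
python3 go.py -3.1 .45,-.32,.23 .52,-.2,.23
```

```text
t 1.67 p [ 0.3   -0.501  0.232] yaw -3.14 tilt 0.05 F [-0.814 -0.363  0.782] g 0.9991276402936642
w [ 0.  0. -0.]
.45,-.32,.23 [ 0.699 -0.946  0.007]
.52,-.2,.23 [ 1.015 -1.564  0.006]
```

Call:
{"fn": "jog_arm", "kwargs": {"plan": [{"x": 0.7, "y": -0.95, "z": 0, "wx": 0, "wy": 0, "wz": 0}, {"x": 0.7, "y": -0.95, "z": 0, "wx": 0, "wy": 0, "wz": 0}, {"x": 0.7, "y": -0.95, "z": 0, "wx": 0, "wy": 0, "wz": 0}, {"x": 0.7, "y": -0.95, "z": 0, "wx": 0, "wy": 0, "wz": 0}, {"x": 0.7, "y": -0.95, "z": 0, "wx": 0, "wy": 0, "wz": 0}, {"x": 0.7, "y": -0.95, "z": 0, "wx": 0, "wy": 0, "wz": 0}, {"x": 0.7, "y": -0.95, "z": 0, "wx": 0, "wy": 0, "wz": 0}, {"x": 0.7, "y": -0.95, "z": 0, "wx": 0, "wy": 0, "wz": 0}]}}

```text
t: 2.33
eef_pos: [0.4507, -0.3195, 0.2313]
tool_rot: [0.001, 1.0, -0.027, -0.0]
contact_force: [-0.4, -0.2, 0.6]
gripper_width: 1.001
```

Call:
{"fn": "jog_arm", "kwargs": {"plan": [{"x": 0.35, "y": -0.97, "z": 0, "wx": 0, "wy": 0, "wz": 0}, {"x": 0.35, "y": -0.97, "z": 0, "wx": 0, "wy": 0, "wz": 0}, {"x": 0.35, "y": -0.97, "z": 0, "wx": 0, "wy": 0, "wz": 0}, {"x": 0.35, "y": -0.97, "z": 0, "wx": 0, "wy": 0, "wz": 0}, {"x": 0.35, "y": -0.97, "z": 0, "wx": 0, "wy": 0, "wz": 0}, {"x": 0.35, "y": -0.97, "z": 0, "wx": 0, "wy": 0, "wz": 0}, {"x": 0.35, "y": -0.97, "z": 0, "wx": 0, "wy": 0, "wz": 0}]}}

```text
t: 2.92
eef_pos: [0.5314, -0.13, 0.231]
tool_rot: [0.001, 1.0, -0.027, -0.0]
contact_force: [0.4, -0.5, -0.3]
gripper_width: 1.005
```

Call:
{"fn": "jog_arm", "kwargs": {"plan": [{"x": 0.25, "y": -0.97, "z": 0, "wx": 0, "wy": 0, "wz": 0}, {"x": 0.25, "y": -0.97, "z": 0, "wx": 0, "wy": 0, "wz": 0}, {"x": 0.25, "y": -0.97, "z": 0, "wx": 0, "wy": 0, "wz": 0}, {"x": 0.25, "y": -0.97, "z": 0, "wx": 0, "wy": 0, "wz": 0}, {"x": 0.25, "y": -0.97, "z": 0, "wx": 0, "wy": 0, "wz": 0}, {"x": 0.25, "y": -0.97, "z": 0, "wx": 0, "wy": 0, "wz": 0}, {"x": 0.25, "y": -0.97, "z": 0, "wx": 0, "wy": 0, "wz": 0}]}}

```text
t: 3.5
eef_pos: [0.5921, 0.0595, 0.2302]
tool_rot: [0.001, 1.0, -0.027, -0.0]
contact_force: [-0.2, -2.3, -0.4]
gripper_width: 1.003
```

```bash
python3 go.py -3.1 .596,.166,.13 .596,.166,.06
```

```text
t 3.5 p [0.592 0.059 0.23 ] yaw -3.09 tilt 0.14 F [-0.192 -2.273 -0.417] g 1.0032241426025148
w [0.001 0.    0.   ]
.596,.166,.13 [-0.009 -0.534  0.5  ]
.596,.166,.06 [-0.009 -0.535  0.85 ]
```

Call:
{"fn": "jog_arm", "kwargs": {"plan": [{"x": -0.01, "y": -0.53, "z": 0.3, "wx": 0, "wy": 0, "wz": 0}, {"x": -0.01, "y": -0.53, "z": 0.3, "wx": 0, "wy": 0, "wz": 0}, {"x": -0.01, "y": -0.53, "z": 0.3, "wx": 0, "wy": 0, "wz": 0}, {"x": -0.01, "y": -0.53, "z": 0.3, "wx": 0, "wy": 0, "wz": 0}, {"x": -0.01, "y": -0.53, "z": 0.3, "wx": 0, "wy": 0, "wz": 0}, {"x": -0.01, "y": -0.53, "z": 0.45, "wx": 0, "wy": 0, "wz": 0}, {"x": -0.01, "y": -0.53, "z": 0.6, "wx": 0, "wy": 0, "wz": 0}, {"x": -0.01, "y": -0.53, "z": 0.7, "wx": 0, "wy": 0, "wz": 0}, {"x": -0.01, "y": -0.53, "z": 0.8, "wx": 0, "wy": 0, "wz": 0}, {"x": -0.01, "y": -0.53, "z": 0.84, "wx": 0, "wy": 0, "wz": 0}, {"x": -0.01, "y": -0.53, "z": 0.84, "wx": 0, "wy": 0, "wz": 0}]}}

```text
t: 4.42
eef_pos: [0.5955, 0.1605, 0.0605]
tool_rot: [0.003, 1.0, -0.029, -0.002]
contact_force: [-0.6, -1.2, 0.2]
gripper_width: 1.0
```

Call:
{"fn": "jog_arm", "kwargs": {"plan": [{"x": 0, "y": 0, "z": 0, "wx": 0, "wy": 0, "wz": 0}, {"x": 0, "y": 0, "z": 0, "wx": 0, "wy": 0, "wz": 0}, {"x": 0, "y": 0, "z": 0, "wx": 0, "wy": 0, "wz": 0}, {"x": 0, "y": 0, "z": 0, "wx": 0, "wy": 0, "wz": 0}, {"x": 0, "y": 0, "z": 0, "wx": 0, "wy": 0, "wz": 0}, {"x": 0, "y": 0, "z": 0, "wx": 0, "wy": 0, "wz": 0}, {"x": 0, "y": 0, "z": 0, "wx": 0, "wy": 0, "wz": 0}, {"x": 0, "y": 0, "z": 0, "wx": 0, "wy": 0, "wz": 0}], "hand": -1}}

```text
t: 5.08
eef_pos: [0.5983, 0.1661, 0.0644]
tool_rot: [-0.001, 1.0, -0.028, 0.002]
contact_force: [0.2, 10.4, 4.0]
gripper_width: 0.645
```

```bash
python3 go.py -3.1 .596,.166,.16; python3 -c "
from h import *
snap('scene','s2.png',(270,150,480,310),3.8)"
```

```text
t 5.08 p [0.598 0.166 0.064] yaw -3.22 tilt 0.29 F [ 0.19  10.407  4.02 ] g 0.6450760726910961
w [-0.001 -0.001 -0.001]
.596,.166,.16 [-0.009 -0.    -0.478]
```

View pics/s2.png

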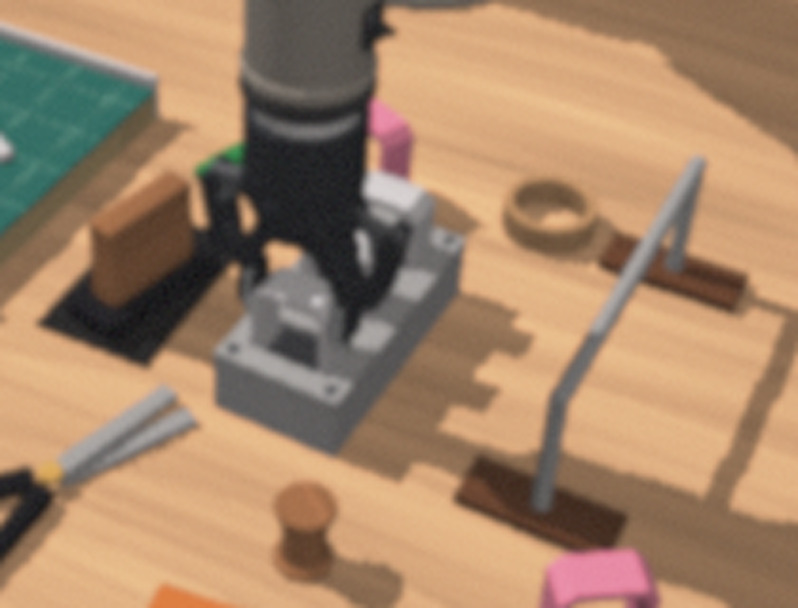

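s2 shows the gripper astride the nearest cuff (A), with fingers on both legs. The opening of 0.645 (about 55 mm) fits the 56 mm cuff. Lifting it now.

Call:
{"fn": "jog_arm", "kwargs": {"plan": [{"x": 0, "y": 0, "z": -0.08, "wx": 0, "wy": 0, "wz": 0}, {"x": 0, "y": 0, "z": -0.18, "wx": 0, "wy": 0, "wz": 0}, {"x": 0, "y": 0, "z": -0.28, "wx": 0, "wy": 0, "wz": 0}, {"x": 0, "y": 0, "z": -0.38, "wx": 0, "wy": 0, "wz": 0}, {"x": 0, "y": 0, "z": -0.48, "wx": 0, "wy": 0, "wz": 0}, {"x": 0, "y": 0, "z": -0.56, "wx": 0, "wy": 0, "wz": 0}, {"x": 0, "y": 0, "z": -0.6, "wx": 0, "wy": 0, "wz": 0}, {"x": 0, "y": 0, "z": -0.6, "wx": 0, "wy": 0, "wz": 0}]}}

```text
t: 5.8
eef_pos: [0.5995, 0.1656, 0.1877]
tool_rot: [-0.002, 1.0, -0.029, 0.005]
contact_force: [0.1, -0.0, -0.8]
gripper_width: 0.646
```

```bash
python3 go.py -1.9 .56,.343,.18
```

```text
t 5.8 p [0.6   0.166 0.188] yaw -3.28 tilt 0.6 F [ 0.096 -0.018 -0.764] g 0.6462110728936237
w [-0.001 -0.003 -0.008]
.56,.343,.18 [-0.248 -0.874  0.04 ]
```

Call:
{"fn": "jog_arm", "kwargs": {"plan": [{"x": -0.05, "y": -0.15, "z": 0, "wx": 0, "wy": 0, "wz": -0.008}, {"x": -0.1, "y": -0.33, "z": 0, "wx": 0, "wy": -0.003, "wz": -0.008}, {"x": -0.15, "y": -0.5, "z": 0, "wx": 0, "wy": -0.003, "wz": -0.008}, {"x": -0.2, "y": -0.66, "z": 0, "wx": 0, "wy": -0.003, "wz": -0.008}, {"x": -0.24, "y": -0.8, "z": 0, "wx": 0, "wy": -0.003, "wz": -0.008}, {"x": -0.25, "y": -0.87, "z": 0, "wx": 0, "wy": -0.003, "wz": -0.008}, {"x": -0.25, "y": -0.87, "z": 0, "wx": 0, "wy": -0.003, "wz": -0.008}, {"x": -0.25, "y": -0.87, "z": 0, "wx": 0, "wy": -0.003, "wz": -0.008}]}}

```text
t: 6.47
eef_pos: [0.5595, 0.3418, 0.1872]
tool_rot: [-0.001, 1.0, -0.016, -0.0]
contact_force: [0.1, -0.4, -1.0]
gripper_width: 0.646
```

```bash
python3 go.py -1.9 .56,.343,.081; python3 -c "
from h import *
snap('scene','s3.png',(320,130,480,310),3.3)"
```

```text
t 6.47 p [0.559 0.342 0.187] yaw -1.78 tilt 0.17 F [ 0.123 -0.428 -0.956] g 0.6457766658040942
w [-0.001  0.     0.001]
.56,.343,.081 [ 0.003 -0.005  0.531]
```

View pics/s3.png

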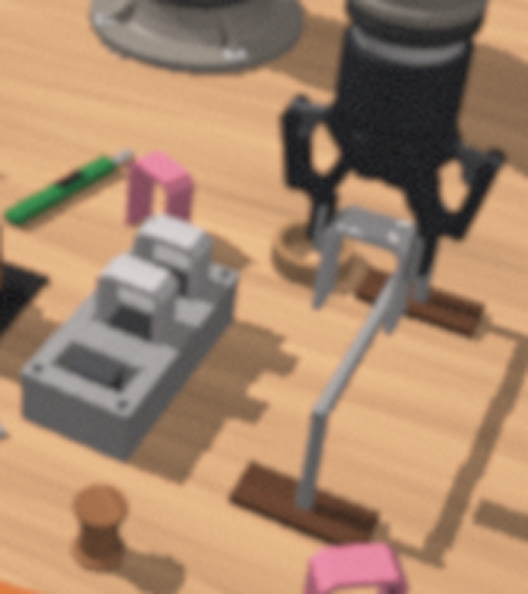

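s3: the cuff is held crown up and centred over the bar, with the die pocket left empty. Lowering it now.

Call:
{"fn": "jog_arm", "kwargs": {"plan": [{"x": 0, "y": 0, "z": 0.08, "wx": 0, "wy": 0, "wz": 0}, {"x": 0, "y": 0, "z": 0.17, "wx": 0, "wy": 0, "wz": 0}, {"x": 0, "y": 0, "z": 0.26, "wx": 0, "wy": 0, "wz": 0}, {"x": 0, "y": 0, "z": 0.35, "wx": 0, "wy": 0, "wz": 0}, {"x": 0, "y": 0, "z": 0.43, "wx": 0, "wy": 0, "wz": 0}, {"x": 0, "y": 0, "z": 0.48, "wx": 0, "wy": 0, "wz": 0}, {"x": 0, "y": 0, "z": 0.51, "wx": 0, "wy": 0, "wz": 0}, {"x": 0, "y": 0, "z": 0.53, "wx": 0, "wy": 0, "wz": 0}, {"x": 0, "y": 0, "z": 0.53, "wx": 0, "wy": 0, "wz": 0}]}}

```text
t: 7.27
eef_pos: [0.5604, 0.3396, 0.0809]
tool_rot: [-0.001, 1.0, -0.017, -0.0]
contact_force: [-0.5, -1.1, -1.0]
gripper_width: 0.649
```

Call:
{"fn": "jog_arm", "kwargs": {"plan": [{"x": 0, "y": 0, "z": 0, "wx": 0, "wy": 0, "wz": 0}, {"x": 0, "y": 0, "z": 0, "wx": 0, "wy": 0, "wz": 0}, {"x": 0, "y": 0, "z": 0, "wx": 0, "wy": 0, "wz": 0}, {"x": 0, "y": 0, "z": 0, "wx": 0, "wy": 0, "wz": 0}, {"x": 0, "y": 0, "z": 0, "wx": 0, "wy": 0, "wz": 0}, {"x": 0, "y": 0, "z": 0, "wx": 0, "wy": 0, "wz": 0}, {"x": 0, "y": 0, "z": 0, "wx": 0, "wy": 0, "wz": 0}], "hand": 1}}

```text
t: 7.85
eef_pos: [0.5604, 0.3397, 0.081]
tool_rot: [-0.001, 1.0, -0.017, -0.0]
contact_force: [0.6, -0.5, 0.1]
gripper_width: 1.002
```

Call:
{"fn": "jog_arm", "kwargs": {"plan": [{"x": 0, "y": 0, "z": -0.1, "wx": 0, "wy": 0, "wz": 0}, {"x": 0, "y": 0, "z": -0.2, "wx": 0, "wy": 0, "wz": 0}, {"x": 0, "y": 0, "z": -0.35, "wx": 0, "wy": 0, "wz": 0}, {"x": 0, "y": 0, "z": -0.5, "wx": 0, "wy": 0, "wz": 0}, {"x": 0, "y": 0, "z": -0.55, "wx": 0, "wy": 0, "wz": 0}, {"x": 0, "y": 0, "z": -0.55, "wx": 0, "wy": 0, "wz": 0}]}}

```text
t: 8.35
eef_pos: [0.562, 0.3408, 0.1946]
tool_rot: [-0.003, 1.0, -0.017, 0.002]
contact_force: [-0.0, -0.3, 0.3]
gripper_width: 0.999
```

```bash
python3 go.py -3.1 .539,.168,.16 .539,.168,.063
```

```text
t 8.35 p [0.562 0.341 0.195] yaw -1.97 tilt 0.41 F [-0.045 -0.255  0.324] g 0.9986183192248029
w [-0.002 -0.001  0.006]
.539,.168,.16 [-0.086  0.869  0.168]
.539,.168,.063 [-0.089  0.871  0.653]
```

Call:
{"fn": "jog_arm", "kwargs": {"plan": [{"x": -0.09, "y": 0.87, "z": 0.05, "wx": 0, "wy": 0, "wz": 0.006}, {"x": -0.09, "y": 0.87, "z": 0.05, "wx": 0, "wy": 0, "wz": 0.006}, {"x": -0.09, "y": 0.87, "z": 0.05, "wx": 0, "wy": 0, "wz": 0.006}, {"x": -0.09, "y": 0.87, "z": 0.05, "wx": 0, "wy": 0, "wz": 0.006}, {"x": -0.09, "y": 0.87, "z": 0.05, "wx": 0, "wy": 0, "wz": 0.006}, {"x": -0.09, "y": 0.87, "z": 0.1, "wx": 0, "wy": 0, "wz": 0.006}, {"x": -0.09, "y": 0.87, "z": 0.15, "wx": 0, "wy": 0, "wz": 0.006}, {"x": -0.09, "y": 0.87, "z": 0.3, "wx": 0, "wy": 0, "wz": 0.006}, {"x": -0.09, "y": 0.87, "z": 0.45, "wx": 0, "wy": 0, "wz": 0.006}, {"x": -0.09, "y": 0.87, "z": 0.58, "wx": 0, "wy": 0, "wz": 0.006}, {"x": -0.09, "y": 0.87, "z": 0.65, "wx": 0, "wy": 0, "wz": 0.006}, {"x": -0.09, "y": 0.87, "z": 0.65, "wx": 0, "wy": 0, "wz": 0.006}]}}

```text
t: 9.35
eef_pos: [0.5351, 0.1691, 0.0587]
tool_rot: [-0.002, 1.0, -0.025, -0.002]
contact_force: [-0.8, 0.3, -1.1]
gripper_width: 1.002
```

Call:
{"fn": "jog_arm", "kwargs": {"plan": [{"x": 0, "y": 0, "z": 0, "wx": 0, "wy": 0, "wz": 0}, {"x": 0, "y": 0, "z": 0, "wx": 0, "wy": 0, "wz": 0}, {"x": 0, "y": 0, "z": 0, "wx": 0, "wy": 0, "wz": 0}, {"x": 0, "y": 0, "z": 0, "wx": 0, "wy": 0, "wz": 0}, {"x": 0, "y": 0, "z": 0, "wx": 0, "wy": 0, "wz": 0}, {"x": 0, "y": 0, "z": 0, "wx": 0, "wy": 0, "wz": 0}, {"x": 0, "y": 0, "z": 0, "wx": 0, "wy": 0, "wz": 0}, {"x": 0, "y": 0, "z": 0, "wx": 0, "wy": 0, "wz": 0}], "hand": -1}}

```text
t: 10.02
eef_pos: [0.5358, 0.1701, 0.0594]
tool_rot: [-0.002, 1.0, -0.025, -0.001]
contact_force: [0.9, 3.8, 1.1]
gripper_width: 0.647
```

Call:
{"fn": "jog_arm", "kwargs": {"plan": [{"x": 0, "y": 0, "z": -0.08, "wx": 0, "wy": 0, "wz": 0}, {"x": 0, "y": 0, "z": -0.18, "wx": 0, "wy": 0, "wz": 0}, {"x": 0, "y": 0, "z": -0.28, "wx": 0, "wy": 0, "wz": 0}, {"x": 0, "y": 0, "z": -0.38, "wx": 0, "wy": 0, "wz": 0}, {"x": 0, "y": 0, "z": -0.48, "wx": 0, "wy": 0, "wz": 0}, {"x": 0, "y": 0, "z": -0.56, "wx": 0, "wy": 0, "wz": 0}, {"x": 0, "y": 0, "z": -0.6, "wx": 0, "wy": 0, "wz": 0}, {"x": 0, "y": 0, "z": -0.6, "wx": 0, "wy": 0, "wz": 0}]}}

```text
t: 10.68
eef_pos: [0.5368, 0.1691, 0.181]
tool_rot: [-0.003, 1.0, -0.025, 0.001]
contact_force: [0.2, 0.2, -0.6]
gripper_width: 0.645
```

```bash
python3 go.py -1.9 .488,.3435,.18; python3 -c "
from h import *
snap('scene','s4.png',(300,130,480,310),3.3)"
```

```text
t 10.68 p [0.537 0.169 0.181] yaw -2.9 tilt 0.3 F [ 0.157  0.246 -0.584] g 0.6452560800493925
w [-0.002 -0.    -0.006]
.488,.3435,.18 [-0.288 -0.858  0.009]
```

View pics/s4.png

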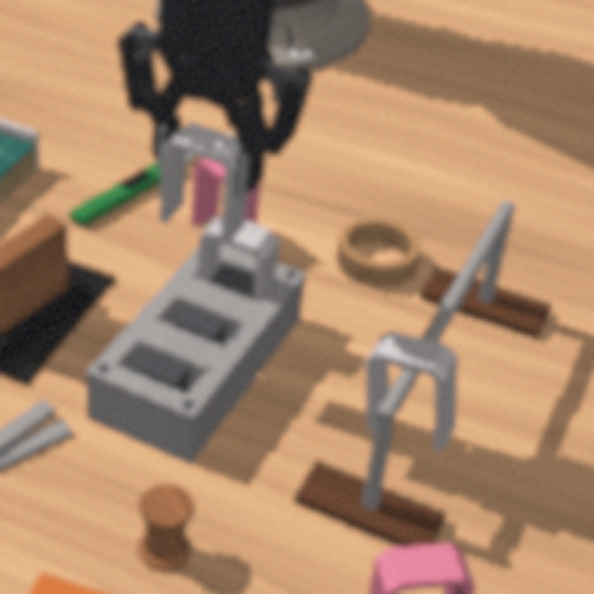

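s4: the first cuff hangs on the bar near its far post. The second is held, crown up, above the die.

Call:
{"fn": "jog_arm", "kwargs": {"plan": [{"x": -0.05, "y": -0.15, "z": 0, "wx": 0, "wy": 0, "wz": -0.006}, {"x": -0.11, "y": -0.33, "z": 0, "wx": 0, "wy": 0, "wz": -0.006}, {"x": -0.17, "y": -0.5, "z": 0, "wx": 0, "wy": 0, "wz": -0.006}, {"x": -0.23, "y": -0.66, "z": 0, "wx": 0, "wy": 0, "wz": -0.006}, {"x": -0.28, "y": -0.8, "z": 0, "wx": 0, "wy": 0, "wz": -0.006}, {"x": -0.29, "y": -0.86, "z": 0, "wx": 0, "wy": 0, "wz": -0.006}, {"x": -0.29, "y": -0.86, "z": 0, "wx": 0, "wy": 0, "wz": -0.006}, {"x": -0.29, "y": -0.86, "z": 0, "wx": 0, "wy": 0, "wz": -0.006}]}}

```text
t: 11.4
eef_pos: [0.4864, 0.343, 0.1789]
tool_rot: [-0.001, 1.0, -0.015, -0.001]
contact_force: [1.1, 0.1, -1.0]
gripper_width: 0.648
```

```bash
python3 go.py -1.9 .488,.3435,.0765
```

```text
t 11.4 p [0.486 0.343 0.179] yaw -1.75 tilt 0.2 F [ 1.09   0.068 -0.967] g 0.6475478294825159
w [-0.001  0.001  0.001]
.488,.3435,.0765 [ 0.009 -0.001  0.512]
```

Call:
{"fn": "jog_arm", "kwargs": {"plan": [{"x": 0, "y": 0, "z": 0.08, "wx": 0, "wy": 0, "wz": 0}, {"x": 0, "y": 0, "z": 0.17, "wx": 0, "wy": 0, "wz": 0}, {"x": 0, "y": 0, "z": 0.26, "wx": 0, "wy": 0, "wz": 0}, {"x": 0, "y": 0, "z": 0.34, "wx": 0, "wy": 0, "wz": 0}, {"x": 0, "y": 0, "z": 0.41, "wx": 0, "wy": 0, "wz": 0}, {"x": 0, "y": 0, "z": 0.46, "wx": 0, "wy": 0, "wz": 0}, {"x": 0, "y": 0, "z": 0.49, "wx": 0, "wy": 0, "wz": 0}, {"x": 0, "y": 0, "z": 0.51, "wx": 0, "wy": 0, "wz": 0}, {"x": 0, "y": 0, "z": 0.51, "wx": 0, "wy": 0, "wz": 0}]}}

```text
t: 12.15
eef_pos: [0.4862, 0.3424, 0.0763]
tool_rot: [-0.001, 1.0, -0.016, -0.002]
contact_force: [-0.4, 0.6, -1.2]
gripper_width: 0.65
```

Call:
{"fn": "jog_arm", "kwargs": {"plan": [{"x": 0, "y": 0, "z": 0, "wx": 0, "wy": 0, "wz": 0}, {"x": 0, "y": 0, "z": 0, "wx": 0, "wy": 0, "wz": 0}, {"x": 0, "y": 0, "z": 0, "wx": 0, "wy": 0, "wz": 0}, {"x": 0, "y": 0, "z": 0, "wx": 0, "wy": 0, "wz": 0}, {"x": 0, "y": 0, "z": 0, "wx": 0, "wy": 0, "wz": 0}, {"x": 0, "y": 0, "z": 0, "wx": 0, "wy": 0, "wz": 0}, {"x": 0, "y": 0, "z": 0, "wx": 0, "wy": 0, "wz": 0}], "hand": 1}}

```text
t: 12.73
eef_pos: [0.4863, 0.3425, 0.0765]
tool_rot: [-0.001, 1.0, -0.016, -0.001]
contact_force: [0.6, 0.3, 0.4]
gripper_width: 1.0
```

Call:
{"fn": "jog_arm", "kwargs": {"plan": [{"x": 0, "y": 0, "z": -0.1, "wx": 0, "wy": 0, "wz": 0}, {"x": 0, "y": 0, "z": -0.2, "wx": 0, "wy": 0, "wz": 0}, {"x": 0, "y": 0, "z": -0.35, "wx": 0, "wy": 0, "wz": 0}, {"x": 0, "y": 0, "z": -0.5, "wx": 0, "wy": 0, "wz": 0}, {"x": 0, "y": 0, "z": -0.55, "wx": 0, "wy": 0, "wz": 0}, {"x": 0, "y": 0, "z": -0.55, "wx": 0, "wy": 0, "wz": 0}]}}

```text
t: 13.23
eef_pos: [0.4881, 0.3437, 0.1897]
tool_rot: [-0.003, 1.0, -0.016, 0.001]
contact_force: [-0.6, 0.6, -0.8]
gripper_width: 1.001
```

```bash
python3 go.py -3.1 .478,.172,.16 .478,.172,.062
```

```text
t 13.23 p [0.488 0.344 0.19 ] yaw -1.81 tilt 0.33 F [-0.578  0.624 -0.79 ] g 1.0007528023673151
w [-0.002 -0.001  0.007]
.478,.172,.16 [-0.024  0.86   0.144]
.478,.172,.062 [-0.025  0.863  0.634]
```

Call:
{"fn": "jog_arm", "kwargs": {"plan": [{"x": -0.02, "y": 0.86, "z": 0.05, "wx": 0, "wy": 0, "wz": 0.007}, {"x": -0.02, "y": 0.86, "z": 0.05, "wx": 0, "wy": 0, "wz": 0.007}, {"x": -0.02, "y": 0.86, "z": 0.05, "wx": 0, "wy": 0, "wz": 0.007}, {"x": -0.02, "y": 0.86, "z": 0.05, "wx": 0, "wy": 0, "wz": 0.007}, {"x": -0.02, "y": 0.86, "z": 0.05, "wx": 0, "wy": 0, "wz": 0.007}, {"x": -0.02, "y": 0.86, "z": 0.1, "wx": 0, "wy": 0, "wz": 0.007}, {"x": -0.02, "y": 0.86, "z": 0.15, "wx": 0, "wy": 0, "wz": 0.007}, {"x": -0.02, "y": 0.86, "z": 0.3, "wx": 0, "wy": 0, "wz": 0.007}, {"x": -0.02, "y": 0.86, "z": 0.45, "wx": 0, "wy": 0, "wz": 0.007}, {"x": -0.02, "y": 0.86, "z": 0.56, "wx": 0, "wy": 0, "wz": 0.007}, {"x": -0.02, "y": 0.86, "z": 0.62, "wx": 0, "wy": 0, "wz": 0.007}, {"x": -0.02, "y": 0.86, "z": 0.62, "wx": 0, "wy": 0, "wz": 0.007}]}}

```text
t: 14.23
eef_pos: [0.4758, 0.1734, 0.0607]
tool_rot: [-0.002, 1.0, -0.025, -0.002]
contact_force: [-0.0, -0.5, -0.3]
gripper_width: 1.001
```

Call:
{"fn": "jog_arm", "kwargs": {"plan": [{"x": 0, "y": 0, "z": 0, "wx": 0, "wy": 0, "wz": 0}, {"x": 0, "y": 0, "z": 0, "wx": 0, "wy": 0, "wz": 0}, {"x": 0, "y": 0, "z": 0, "wx": 0, "wy": 0, "wz": 0}, {"x": 0, "y": 0, "z": 0, "wx": 0, "wy": 0, "wz": 0}, {"x": 0, "y": 0, "z": 0, "wx": 0, "wy": 0, "wz": 0}, {"x": 0, "y": 0, "z": 0, "wx": 0, "wy": 0, "wz": 0}, {"x": 0, "y": 0, "z": 0, "wx": 0, "wy": 0, "wz": 0}, {"x": 0, "y": 0, "z": 0, "wx": 0, "wy": 0, "wz": 0}], "hand": -1}}

```text
t: 14.9
eef_pos: [0.4761, 0.1737, 0.061]
tool_rot: [-0.002, 1.0, -0.025, -0.002]
contact_force: [0.5, 1.8, 0.3]
gripper_width: 0.651
```

Call:
{"fn": "jog_arm", "kwargs": {"plan": [{"x": 0, "y": 0, "z": -0.08, "wx": 0, "wy": 0, "wz": 0}, {"x": 0, "y": 0, "z": -0.18, "wx": 0, "wy": 0, "wz": 0}, {"x": 0, "y": 0, "z": -0.28, "wx": 0, "wy": 0, "wz": 0}, {"x": 0, "y": 0, "z": -0.38, "wx": 0, "wy": 0, "wz": 0}, {"x": 0, "y": 0, "z": -0.48, "wx": 0, "wy": 0, "wz": 0}, {"x": 0, "y": 0, "z": -0.56, "wx": 0, "wy": 0, "wz": 0}, {"x": 0, "y": 0, "z": -0.6, "wx": 0, "wy": 0, "wz": 0}, {"x": 0, "y": 0, "z": -0.6, "wx": 0, "wy": 0, "wz": 0}]}}

```text
t: 15.57
eef_pos: [0.4776, 0.1734, 0.1826]
tool_rot: [-0.003, 1.0, -0.025, -0.001]
contact_force: [0.7, 0.2, -0.2]
gripper_width: 0.653
```

```bash
python3 go.py -1.9 .418,.346,.18
```

```text
t 15.57 p [0.478 0.173 0.183] yaw -2.91 tilt 0.31 F [ 0.695  0.213 -0.244] g 0.6528857973991627
w [-0.002  0.    -0.006]
.418,.346,.18 [-0.341 -0.847  0.018]
```

Call:
{"fn": "jog_arm", "kwargs": {"plan": [{"x": -0.06, "y": -0.15, "z": 0, "wx": 0, "wy": 0, "wz": -0.006}, {"x": -0.13, "y": -0.33, "z": 0, "wx": 0, "wy": 0, "wz": -0.006}, {"x": -0.2, "y": -0.5, "z": 0, "wx": 0, "wy": 0, "wz": -0.006}, {"x": -0.27, "y": -0.66, "z": 0, "wx": 0, "wy": 0, "wz": -0.006}, {"x": -0.33, "y": -0.79, "z": 0, "wx": 0, "wy": 0, "wz": -0.006}, {"x": -0.34, "y": -0.85, "z": 0, "wx": 0, "wy": 0, "wz": -0.006}, {"x": -0.34, "y": -0.85, "z": 0, "wx": 0, "wy": 0, "wz": -0.006}, {"x": -0.34, "y": -0.85, "z": 0, "wx": 0, "wy": 0, "wz": -0.006}]}}

```text
t: 16.23
eef_pos: [0.4179, 0.346, 0.1824]
tool_rot: [-0.002, 1.0, -0.015, -0.001]
contact_force: [-0.8, -0.6, -0.8]
gripper_width: 0.648
```

```bash
python3 go.py -1.9 .418,.346,.0775
```

```text
t 16.23 p [0.418 0.346 0.182] yaw -1.77 tilt 0.24 F [-0.77  -0.597 -0.846] g 0.6484061216330436
w [-0.001  0.001  0.001]
.418,.346,.0775 [0.002 0.002 0.524]
```

Call:
{"fn": "jog_arm", "kwargs": {"plan": [{"x": 0, "y": 0, "z": 0.08, "wx": 0, "wy": 0, "wz": 0}, {"x": 0, "y": 0, "z": 0.17, "wx": 0, "wy": 0, "wz": 0}, {"x": 0, "y": 0, "z": 0.26, "wx": 0, "wy": 0, "wz": 0}, {"x": 0, "y": 0, "z": 0.34, "wx": 0, "wy": 0, "wz": 0}, {"x": 0, "y": 0, "z": 0.41, "wx": 0, "wy": 0, "wz": 0}, {"x": 0, "y": 0, "z": 0.46, "wx": 0, "wy": 0, "wz": 0}, {"x": 0, "y": 0, "z": 0.5, "wx": 0, "wy": 0, "wz": 0}, {"x": 0, "y": 0, "z": 0.52, "wx": 0, "wy": 0, "wz": 0}, {"x": 0, "y": 0, "z": 0.52, "wx": 0, "wy": 0, "wz": 0}]}}

```text
t: 16.98
eef_pos: [0.4177, 0.3454, 0.0776]
tool_rot: [-0.001, 1.0, -0.016, -0.002]
contact_force: [-0.3, 0.2, -1.7]
gripper_width: 0.647
```

Call:
{"fn": "jog_arm", "kwargs": {"plan": [{"x": 0, "y": 0, "z": 0, "wx": 0, "wy": 0, "wz": 0}, {"x": 0, "y": 0, "z": 0, "wx": 0, "wy": 0, "wz": 0}, {"x": 0, "y": 0, "z": 0, "wx": 0, "wy": 0, "wz": 0}, {"x": 0, "y": 0, "z": 0, "wx": 0, "wy": 0, "wz": 0}, {"x": 0, "y": 0, "z": 0, "wx": 0, "wy": 0, "wz": 0}, {"x": 0, "y": 0, "z": 0, "wx": 0, "wy": 0, "wz": 0}, {"x": 0, "y": 0, "z": 0, "wx": 0, "wy": 0, "wz": 0}], "hand": 1}}

```text
t: 17.57
eef_pos: [0.4178, 0.3455, 0.0778]
tool_rot: [-0.001, 1.0, -0.016, -0.001]
contact_force: [-0.5, -0.2, -0.4]
gripper_width: 0.998
```

Call:
{"fn": "jog_arm", "kwargs": {"plan": [{"x": 0, "y": 0, "z": -0.1, "wx": 0, "wy": 0, "wz": 0}, {"x": 0, "y": 0, "z": -0.2, "wx": 0, "wy": 0, "wz": 0}, {"x": 0, "y": 0, "z": -0.35, "wx": 0, "wy": 0, "wz": 0}, {"x": 0, "y": 0, "z": -0.5, "wx": 0, "wy": 0, "wz": 0}, {"x": 0, "y": 0, "z": -0.55, "wx": 0, "wy": 0, "wz": 0}, {"x": 0.2, "y": 0.8, "z": -0.55, "wx": 0, "wy": 0, "wz": 0}, {"x": 0.2, "y": 0.8, "z": -0.55, "wx": 0, "wy": 0, "wz": 0}, {"x": 0.2, "y": 0.8, "z": -0.55, "wx": 0, "wy": 0, "wz": 0}, {"x": 0.2, "y": 0.8, "z": -0.55, "wx": 0, "wy": 0, "wz": 0}, {"x": 0.2, "y": 0.8, "z": -0.55, "wx": 0, "wy": 0, "wz": 0}, {"x": 0.2, "y": 0.8, "z": -0.55, "wx": 0, "wy": 0, "wz": 0}]}}

```text
t: 18.48
eef_pos: [0.4536, 0.1812, 0.187]
tool_rot: [-0.001, 1.0, -0.019, -0.002]
contact_force: [0.4, 0.1, 0.4]
gripper_width: 1.001
```

```bash
python3 - <<'E'
from h import *
a=snap('scene')[130:310,280:480,::-1];b=snap('top')[130:300,160:545,::-1]
a=cv2.resize(a,None,fx=2,fy=2,interpolation=cv2.INTER_CUBIC);b=cv2.resize(b,None,fx=2,fy=2,interpolation=cv2.INTER_CUBIC)
print(b.shape)
cv2.imwrite('pics/t5.png',b);cv2.imwrite('pics/s5.png',a)
c=np.zeros((600,800,3),np.uint8);c[:340,:770]=b;c[345:600,:400]=a[60:315];cv2.imwrite('pics/m5.png',c)
E
python3 go.py -13.9 .5565,.0248,.13
```

```text
(340, 770, 3)
t 18.58 p [0.453 0.185 0.187] yaw -1.8 tilt 0.25 F [-0.402  0.182 -0.588] g 0.999845765902032
w [-0.001  0.001  0.067]
.5565,.0248,.13 [0.544 0.784 0.282]
```

View pics/m5.png

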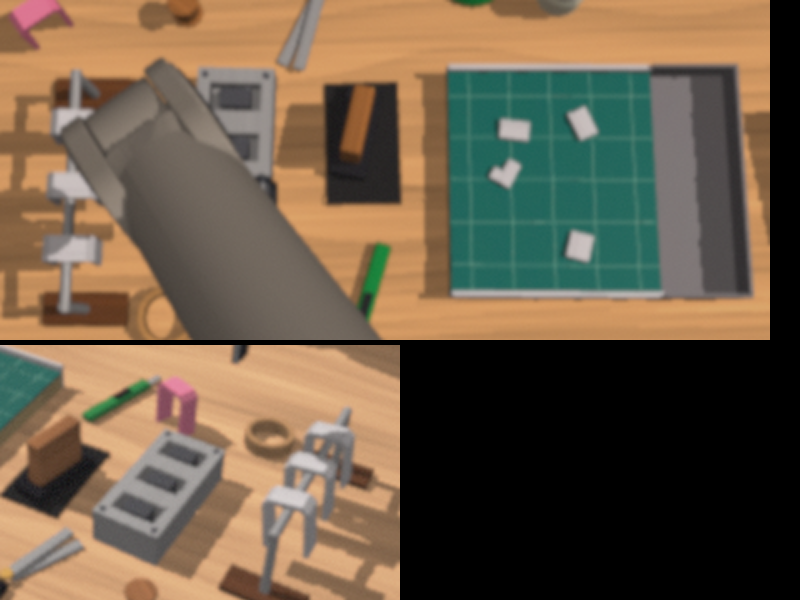

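m5: all three cuffs hang on the bar, top view (70,122), (72,187), (72,248). The scraper is unmoved with its grip at (358,122), and the four chips on the mat are where they were. Next is the scraper.

Call:
{"fn": "jog_arm", "kwargs": {"plan": [{"x": 0.54, "y": 0.78, "z": 0.1, "wx": 0, "wy": 0, "wz": 0.067}, {"x": 0.54, "y": 0.78, "z": 0.1, "wx": 0, "wy": 0, "wz": 0.067}, {"x": 0.54, "y": 0.78, "z": 0.1, "wx": 0, "wy": 0, "wz": 0.067}, {"x": 0.54, "y": 0.78, "z": 0.1, "wx": 0, "wy": 0, "wz": 0.067}, {"x": 0.54, "y": 0.78, "z": 0.1, "wx": 0, "wy": 0, "wz": 0.067}, {"x": 0.54, "y": 0.78, "z": 0.1, "wx": 0, "wy": 0, "wz": 0.067}, {"x": 0.54, "y": 0.78, "z": 0.15, "wx": 0, "wy": 0, "wz": 0.067}, {"x": 0.54, "y": 0.78, "z": 0.15, "wx": 0, "wy": 0, "wz": 0.067}]}}

```text
t: 19.25
eef_pos: [0.5545, 0.028, 0.1545]
tool_rot: [-0.002, 0.993, -0.119, -0.003]
contact_force: [-0.5, 0.1, -0.4]
gripper_width: 1.0
```

```bash
python3 go.py -13.9 .5565,.0248,.044; python3 -c "
from h import *
for c in('scene','top'):
  snap(c);print([(d['confidence'],d['location']) for d in finder.place_of(c,'scraper')])
  print(proj(c,(.5565,.0248,.004)))"
```

```text
t 19.25 p [0.554 0.028 0.154] yaw -13.68 tilt 0.41 F [-0.464  0.086 -0.399] g 0.9996744486001977
w [-0.001  0.002  0.001]
.5565,.0248,.044 [0.017 0.015 0.552]
[(0.92, [305.3, 226.8])]
[306.870787  226.2962187]
[(0.74, [334.4, 196.4]), (0.52, [202.5, 198.0])]
[338.2645988  196.58508105]
```

Call:
{"fn": "jog_arm", "kwargs": {"plan": [{"x": 0.02, "y": 0.02, "z": 0.12, "wx": 0, "wy": 0, "wz": 0}, {"x": 0.02, "y": 0.02, "z": 0.25, "wx": 0, "wy": 0, "wz": 0}, {"x": 0.02, "y": 0.02, "z": 0.37, "wx": 0, "wy": 0, "wz": 0}, {"x": 0.02, "y": 0.02, "z": 0.47, "wx": 0, "wy": 0, "wz": 0}, {"x": 0.02, "y": 0.02, "z": 0.53, "wx": 0, "wy": 0, "wz": 0}, {"x": 0.02, "y": 0.02, "z": 0.55, "wx": 0, "wy": 0, "wz": 0}, {"x": 0.02, "y": 0.02, "z": 0.55, "wx": 0, "wy": 0, "wz": 0}]}}

```text
t: 20.03
eef_pos: [0.5576, 0.0236, 0.046]
tool_rot: [-0.002, 0.993, -0.119, -0.002]
contact_force: [0.3, -0.3, -0.4]
gripper_width: 0.999
```

Call:
{"fn": "jog_arm", "kwargs": {"plan": [{"x": 0, "y": 0, "z": 0, "wx": 0, "wy": 0, "wz": 0}, {"x": 0, "y": 0, "z": 0, "wx": 0, "wy": 0, "wz": 0}, {"x": 0, "y": 0, "z": 0, "wx": 0, "wy": 0, "wz": 0}, {"x": 0, "y": 0, "z": 0, "wx": 0, "wy": 0, "wz": 0}, {"x": 0, "y": 0, "z": 0, "wx": 0, "wy": 0, "wz": 0}, {"x": 0, "y": 0, "z": 0, "wx": 0, "wy": 0, "wz": 0}, {"x": 0, "y": 0, "z": 0, "wx": 0, "wy": 0, "wz": 0}, {"x": 0, "y": 0, "z": 0, "wx": 0, "wy": 0, "wz": 0}, {"x": 0, "y": 0, "z": 0, "wx": 0, "wy": 0, "wz": 0}, {"x": 0, "y": 0, "z": 0, "wx": 0, "wy": 0, "wz": 0}], "hand": -1, "grip_force": 80}}

```text
t: 20.87
eef_pos: [0.558, 0.0238, 0.0465]
tool_rot: [-0.002, 0.993, -0.119, -0.002]
contact_force: [-1.4, 0.3, 5.5]
gripper_width: 0.27
```

```bash
python3 go.py -2.3 .52,-.1,.12
```

```text
t 20.87 p [0.558 0.024 0.047] yaw -13.63 tilt 0.3 F [-1.374  0.263  5.533] g 0.2697254587751211
w [-0.001  0.001 -0.063]
.52,-.1,.12 [-0.041  0.645 -0.369]
```

Call:
{"fn": "jog_arm", "kwargs": {"plan": [{"x": 0, "y": 0, "z": -0.1, "wx": 0, "wy": 0, "wz": 0}, {"x": 0, "y": 0, "z": -0.22, "wx": 0, "wy": 0, "wz": 0}, {"x": 0, "y": 0, "z": -0.33, "wx": 0, "wy": 0, "wz": 0}, {"x": 0, "y": 0, "z": -0.4, "wx": 0, "wy": 0, "wz": 0}, {"x": 0, "y": 0, "z": -0.4, "wx": 0, "wy": 0, "wz": 0}]}}

```text
t: 21.28
eef_pos: [0.5597, 0.0233, 0.1288]
tool_rot: [-0.002, 0.993, -0.119, 0.0]
contact_force: [0.6, 0.6, -2.3]
gripper_width: 0.276
```

```bash
python3 go.py -2.3 .5318,-.0828,.12
```

```text
t 21.28 p [0.56  0.023 0.129] yaw -13.65 tilt 0.24 F [ 0.631  0.599 -2.287] g 0.2758784034327975
w [-0.001 -0.    -0.063]
.5318,-.0828,.12 [-0.01   0.549  0.042]
```

Call:
{"fn": "jog_arm", "kwargs": {"plan": [{"x": 0, "y": 0.12, "z": 0, "wx": 0, "wy": 0, "wz": -0.02}, {"x": 0, "y": 0.25, "z": 0, "wx": 0, "wy": 0, "wz": -0.04}, {"x": 0, "y": 0.38, "z": 0, "wx": 0, "wy": 0, "wz": -0.063}, {"x": -0.01, "y": 0.48, "z": 0, "wx": 0, "wy": 0, "wz": -0.063}, {"x": -0.01, "y": 0.55, "z": 0.04, "wx": 0, "wy": 0, "wz": -0.063}, {"x": -0.01, "y": 0.55, "z": 0.04, "wx": 0, "wy": 0, "wz": -0.063}, {"x": -0.01, "y": 0.55, "z": 0.04, "wx": 0, "wy": 0, "wz": -0.063}, {"x": -0.01, "y": 0.55, "z": 0.04, "wx": 0, "wy": 0, "wz": -0.063}]}}

```text
t: 21.95
eef_pos: [0.5318, -0.0815, 0.1196]
tool_rot: [-0.003, 1.0, -0.02, -0.0]
contact_force: [-0.8, 0.3, -3.0]
gripper_width: 0.273
```

```bash
python3 go.py -2.3 .5318,-.0828,.075 .5268,-.2068,.075; python3 - <<'E'
from h import *
a=snap('scene')[110:270,150:360,::-1];b=snap('top')[140:300,300:545,::-1]
c=np.zeros((600,800,3),np.uint8)
b=cv2.resize(b,None,fx=2,fy=2,interpolation=cv2.INTER_CUBIC);a=cv2.resize(a,None,fx=1.75,fy=1.75,interpolation=cv2.INTER_CUBIC)
c[:b.shape[0],:b.shape[1]]=b;c[320:320+a.shape[0],:a.shape[1]]=a;cv2.imwrite('pics/m6.png',c[:,:500])
E
```

```text
t 21.95 p [ 0.532 -0.081  0.12 ] yaw -2.24 tilt 0.3 F [-0.792  0.341 -2.955] g 0.2731978449161001
w [-0.002  0.     0.   ]
.5318,-.0828,.075 [0.    0.008 0.223]
.5268,-.2068,.075 [-0.001  0.628  0.22 ]
```

View pics/m6.png

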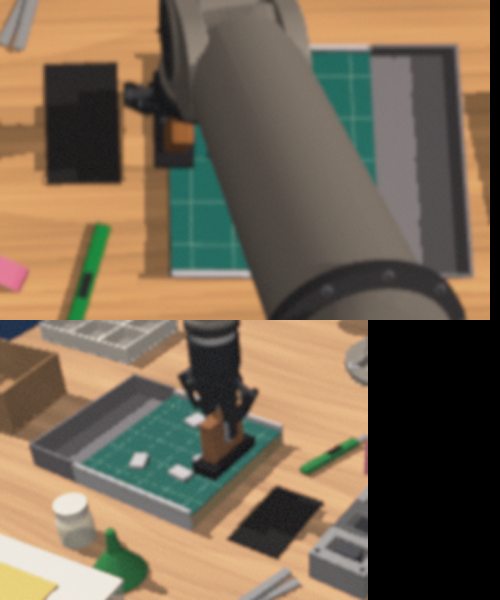

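m6: the scraper is held level over the mat's +y edge (top view about (178,135)), with the chips ahead of it. I'll lower it and sweep lane 1.

Call:
{"fn": "jog_arm", "kwargs": {"plan": [{"x": 0, "y": 0, "z": 0.06, "wx": 0, "wy": 0, "wz": 0}, {"x": 0, "y": 0, "z": 0.12, "wx": 0, "wy": 0, "wz": 0}, {"x": 0, "y": 0, "z": 0.17, "wx": 0, "wy": 0, "wz": 0}, {"x": 0, "y": 0, "z": 0.2, "wx": 0, "wy": 0, "wz": 0}, {"x": 0, "y": 0, "z": 0.215, "wx": 0, "wy": 0, "wz": 0}, {"x": 0, "y": 0, "z": 0.225, "wx": 0, "wy": 0, "wz": 0}, {"x": 0, "y": 0, "z": 0.225, "wx": 0, "wy": 0, "wz": 0}]}}

```text
t: 22.63
eef_pos: [0.5322, -0.081, 0.0749]
tool_rot: [-0.003, 1.0, -0.019, 0.0]
contact_force: [0.2, -0.6, -3.6]
gripper_width: 0.273
```

```bash
python3 go.py -2.3 .5268,-.2068,.074 .5218,-.3306,.074
```

```text
t 22.63 p [ 0.532 -0.081  0.075] yaw -2.18 tilt 0.29 F [ 0.194 -0.553 -3.632] g 0.2726744732460117
w [-0.002 -0.     0.001]
.5268,-.2068,.074 [-0.003  0.63   0.001]
.5218,-.3306,.074 [-0.005  1.249 -0.002]
```

Call:
{"fn": "jog_arm", "kwargs": {"plan": [{"x": 0, "y": 0.04, "z": 0.002, "wx": 0, "wy": 0, "wz": 0}, {"x": 0, "y": 0.09, "z": 0.002, "wx": 0, "wy": 0, "wz": 0}, {"x": 0, "y": 0.15, "z": 0.002, "wx": 0, "wy": 0, "wz": 0}, {"x": 0, "y": 0.21, "z": 0.002, "wx": 0, "wy": 0, "wz": 0}, {"x": 0, "y": 0.27, "z": 0.002, "wx": 0, "wy": 0, "wz": 0}, {"x": 0, "y": 0.33, "z": 0.001, "wx": 0, "wy": 0, "wz": 0}, {"x": 0, "y": 0.39, "z": 0.001, "wx": 0, "wy": 0, "wz": 0}, {"x": 0, "y": 0.45, "z": 0.001, "wx": 0, "wy": 0, "wz": 0}, {"x": 0, "y": 0.51, "z": 0.001, "wx": 0, "wy": 0, "wz": 0}, {"x": 0, "y": 0.56, "z": 0.001, "wx": 0, "wy": 0, "wz": 0}, {"x": 0, "y": 0.6, "z": 0.001, "wx": 0, "wy": 0, "wz": 0}, {"x": 0, "y": 0.63, "z": 0.001, "wx": 0, "wy": 0, "wz": 0}]}}

```text
t: 23.63
eef_pos: [0.5273, -0.2081, 0.074]
tool_rot: [-0.002, 1.0, -0.019, 0.0]
contact_force: [-0.1, 0.9, -2.0]
gripper_width: 0.266
```

```bash
python3 go.py -2.3 .5218,-.3306,.074; python3 - <<'E'
from h import *
snap('scene','s7.png',(150,110,330,260),3)
E
```

```text
t 23.63 p [ 0.527 -0.208  0.074] yaw -2.23 tilt 0.28 F [-0.099  0.927 -2.047] g 0.2664156403330679
w [-0.002  0.     0.   ]
.5218,-.3306,.074 [-0.004  0.613 -0.003]
```

View pics/s7.png

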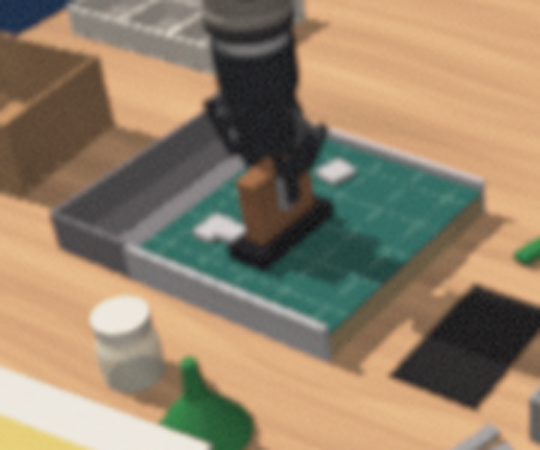

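s7: chips c1 and c2 are bunched in front of the foot at (220,228), c3 is hidden behind the grip, and c4 is outside the lane at (335,172). Continuing the sweep.

Call:
{"fn": "jog_arm", "kwargs": {"plan": [{"x": 0, "y": 0.04, "z": 0, "wx": 0, "wy": 0, "wz": 0}, {"x": 0, "y": 0.09, "z": 0, "wx": 0, "wy": 0, "wz": 0}, {"x": 0, "y": 0.15, "z": 0, "wx": 0, "wy": 0, "wz": 0}, {"x": 0, "y": 0.21, "z": 0, "wx": 0, "wy": 0, "wz": 0}, {"x": 0, "y": 0.27, "z": 0, "wx": 0, "wy": 0, "wz": 0}, {"x": 0, "y": 0.33, "z": -0.002, "wx": 0, "wy": 0, "wz": 0}, {"x": 0, "y": 0.39, "z": -0.002, "wx": 0, "wy": 0, "wz": 0}, {"x": 0, "y": 0.45, "z": -0.002, "wx": 0, "wy": 0, "wz": 0}, {"x": 0, "y": 0.51, "z": -0.003, "wx": 0, "wy": 0, "wz": 0}, {"x": 0, "y": 0.57, "z": -0.003, "wx": 0, "wy": 0, "wz": 0}, {"x": 0, "y": 0.61, "z": -0.003, "wx": 0, "wy": 0, "wz": 0}, {"x": 0, "y": 0.62, "z": -0.003, "wx": 0, "wy": 0, "wz": 0}]}}

```text
t: 24.68
eef_pos: [0.5217, -0.3356, 0.074]
tool_rot: [-0.002, 1.0, -0.021, 0.0]
contact_force: [0.2, -0.4, -1.9]
gripper_width: 0.268
```

Call:
{"fn": "jog_arm", "kwargs": {"plan": [{"x": 0, "y": 0, "z": -0.06, "wx": 0, "wy": 0, "wz": 0}, {"x": 0, "y": 0, "z": -0.14, "wx": 0, "wy": 0, "wz": 0}, {"x": 0, "y": 0, "z": -0.22, "wx": 0, "wy": 0, "wz": 0}, {"x": 0, "y": 0, "z": -0.26, "wx": 0, "wy": 0, "wz": 0}, {"x": 0, "y": 0, "z": -0.26, "wx": 0, "wy": 0, "wz": 0}]}}

```text
t: 25.1
eef_pos: [0.5235, -0.3357, 0.1288]
tool_rot: [-0.001, 1.0, -0.021, 0.002]
contact_force: [-0.3, 0.0, -2.5]
gripper_width: 0.271
```

```bash
python3 go.py -2.3 .4231,-.1485,.125
```

```text
t 25.1 p [ 0.523 -0.336  0.129] yaw -2.37 tilt 0.25 F [-0.276  0.009 -2.546] g 0.2714065336266585
w [-0.    -0.001 -0.   ]
.4231,-.1485,.125 [-0.54  -0.915  0.018]
```

Call:
{"fn": "jog_arm", "kwargs": {"plan": [{"x": -0.08, "y": -0.14, "z": 0, "wx": 0, "wy": 0, "wz": 0}, {"x": -0.18, "y": -0.3, "z": 0, "wx": 0, "wy": 0, "wz": 0}, {"x": -0.28, "y": -0.47, "z": 0, "wx": 0, "wy": 0, "wz": 0}, {"x": -0.37, "y": -0.63, "z": 0, "wx": 0, "wy": 0, "wz": 0}, {"x": -0.46, "y": -0.78, "z": 0, "wx": 0, "wy": 0, "wz": 0}, {"x": -0.52, "y": -0.88, "z": 0, "wx": 0, "wy": 0, "wz": 0}, {"x": -0.54, "y": -0.92, "z": 0, "wx": 0, "wy": 0, "wz": 0}, {"x": -0.54, "y": -0.92, "z": 0, "wx": 0, "wy": 0, "wz": 0}, {"x": -0.54, "y": -0.92, "z": 0, "wx": 0, "wy": 0, "wz": 0}]}}

```text
t: 25.85
eef_pos: [0.4237, -0.1477, 0.1288]
tool_rot: [-0.0, 1.0, -0.02, 0.002]
contact_force: [-0.2, -0.6, -2.6]
gripper_width: 0.272
```

```bash
python3 go.py -2.3 .4231,-.1485,.074 .4195,-.2375,.074; python3 - <<'E'
from h import *
snap('scene','s8.png',(150,110,330,260),3)
E
```

```text
t 25.85 p [ 0.424 -0.148  0.129] yaw -2.32 tilt 0.28 F [-0.193 -0.588 -2.555] g 0.2715000510809709
w [-0.    -0.002 -0.   ]
.4231,-.1485,.074 [-0.004  0.004  0.274]
.4195,-.2375,.074 [-0.004  0.45   0.273]
```

View pics/s8.png

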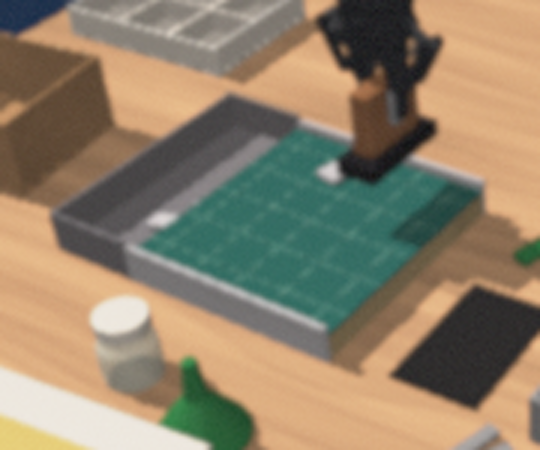

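s8: lane 1 is clear. One chip shows in the tray at (163,218); the others are probably hidden behind the mat's edge, to be checked in the top view later. c4 is still ahead of the foot at (330,172). Sweeping lane 2.

Call:
{"fn": "jog_arm", "kwargs": {"plan": [{"x": 0, "y": 0, "z": 0.07, "wx": 0, "wy": 0, "wz": 0}, {"x": 0, "y": 0, "z": 0.14, "wx": 0, "wy": 0, "wz": 0}, {"x": 0, "y": 0, "z": 0.2, "wx": 0, "wy": 0, "wz": 0}, {"x": 0, "y": 0, "z": 0.24, "wx": 0, "wy": 0, "wz": 0}, {"x": 0, "y": 0, "z": 0.26, "wx": 0, "wy": 0, "wz": 0}, {"x": 0, "y": 0, "z": 0.27, "wx": 0, "wy": 0, "wz": 0}, {"x": 0, "y": 0, "z": 0.27, "wx": 0, "wy": 0, "wz": 0}]}}

```text
t: 26.48
eef_pos: [0.4246, -0.1488, 0.0746]
tool_rot: [-0.0, 1.0, -0.021, 0.003]
contact_force: [0.3, 0.3, -2.5]
gripper_width: 0.274
```

Call:
{"fn": "jog_arm", "kwargs": {"plan": [{"x": 0, "y": 0.04, "z": 0, "wx": 0, "wy": 0, "wz": 0}, {"x": 0, "y": 0.09, "z": 0, "wx": 0, "wy": 0, "wz": 0}, {"x": 0, "y": 0.15, "z": 0, "wx": 0, "wy": 0, "wz": 0}, {"x": 0, "y": 0.21, "z": 0, "wx": 0, "wy": 0, "wz": 0}, {"x": 0, "y": 0.27, "z": 0, "wx": 0, "wy": 0, "wz": 0}, {"x": 0, "y": 0.33, "z": 0, "wx": 0, "wy": 0, "wz": 0}, {"x": 0, "y": 0.39, "z": 0, "wx": 0, "wy": 0, "wz": 0}, {"x": 0, "y": 0.43, "z": 0, "wx": 0, "wy": 0, "wz": 0}, {"x": 0, "y": 0.45, "z": 0, "wx": 0, "wy": 0, "wz": 0}]}}

```text
t: 27.23
eef_pos: [0.4206, -0.241, 0.075]
tool_rot: [0.0, 1.0, -0.023, 0.003]
contact_force: [-0.5, 0.3, -3.7]
gripper_width: 0.272
```

```bash
python3 go.py -2.3 .4159,-.332,.074
```

```text
t 27.23 p [ 0.421 -0.241  0.075] yaw -2.58 tilt 0.34 F [-0.522  0.298 -3.732] g 0.2722319351487805
w [ 0.    -0.002 -0.002]
.4159,-.332,.074 [-0.003  0.456  0.005]
```

Call:
{"fn": "jog_arm", "kwargs": {"plan": [{"x": 0, "y": 0.04, "z": 0.003, "wx": 0, "wy": 0, "wz": 0}, {"x": 0, "y": 0.09, "z": 0.003, "wx": 0, "wy": 0, "wz": 0}, {"x": 0, "y": 0.15, "z": 0.003, "wx": 0, "wy": 0, "wz": 0}, {"x": 0, "y": 0.21, "z": 0.003, "wx": 0, "wy": 0, "wz": 0}, {"x": 0, "y": 0.27, "z": 0.003, "wx": 0, "wy": 0, "wz": 0}, {"x": 0, "y": 0.33, "z": 0.003, "wx": 0, "wy": 0, "wz": 0}, {"x": 0, "y": 0.39, "z": 0.003, "wx": 0, "wy": 0, "wz": 0}, {"x": 0, "y": 0.44, "z": 0.003, "wx": 0, "wy": 0, "wz": 0}, {"x": 0, "y": 0.46, "z": 0.003, "wx": 0, "wy": 0, "wz": 0}, {"x": 0, "y": 0.46, "z": 0.003, "wx": 0, "wy": 0, "wz": 0}]}}

```text
t: 28.07
eef_pos: [0.4162, -0.3343, 0.0743]
tool_rot: [0.0, 1.0, -0.023, 0.003]
contact_force: [0.4, 0.6, -2.9]
gripper_width: 0.274
```

Call:
{"fn": "jog_arm", "kwargs": {"plan": [{"x": 0, "y": 0, "z": -0.06, "wx": 0, "wy": 0, "wz": 0}, {"x": 0, "y": 0, "z": -0.14, "wx": 0, "wy": 0, "wz": 0}, {"x": 0, "y": 0, "z": -0.22, "wx": 0, "wy": 0, "wz": 0}, {"x": 0.05, "y": -0.1, "z": -0.26, "wx": 0, "wy": 0, "wz": 0}, {"x": 0.15, "y": -0.25, "z": -0.26, "wx": 0, "wy": 0, "wz": 0}, {"x": 0.25, "y": -0.4, "z": -0.26, "wx": 0, "wy": 0, "wz": 0}, {"x": 0.35, "y": -0.57, "z": -0.26, "wx": 0, "wy": 0, "wz": 0}, {"x": 0.45, "y": -0.73, "z": -0.26, "wx": 0, "wy": 0, "wz": 0}, {"x": 0.5, "y": -0.88, "z": -0.26, "wx": 0, "wy": 0, "wz": 0}, {"x": 0.5, "y": -0.97, "z": -0.26, "wx": 0, "wy": 0, "wz": 0}, {"x": 0.5, "y": -0.97, "z": -0.26, "wx": 0, "wy": 0, "wz": 0}]}}

```text
t: 28.98
eef_pos: [0.5261, -0.138, 0.1278]
tool_rot: [-0.001, 1.0, -0.019, 0.003]
contact_force: [0.3, 0.4, -2.3]
gripper_width: 0.272
```

```bash
python3 go.py -1.0 .5453,.0192,.10
```

```text
t 28.98 p [ 0.526 -0.138  0.128] yaw -2.15 tilt 0.41 F [ 0.331  0.45  -2.324] g 0.2720575432023356
w [-0.001 -0.002 -0.006]
.5453,.0192,.10 [ 0.065 -0.789  0.141]
```

Call:
{"fn": "jog_arm", "kwargs": {"plan": [{"x": 0.01, "y": -0.12, "z": 0, "wx": 0, "wy": 0, "wz": -0.006}, {"x": 0.02, "y": -0.28, "z": 0, "wx": 0, "wy": 0, "wz": -0.006}, {"x": 0.04, "y": -0.44, "z": 0, "wx": 0, "wy": 0, "wz": -0.006}, {"x": 0.06, "y": -0.6, "z": 0, "wx": 0, "wy": 0, "wz": -0.006}, {"x": 0.065, "y": -0.73, "z": 0, "wx": 0, "wy": 0, "wz": -0.006}, {"x": 0.065, "y": -0.79, "z": 0, "wx": 0, "wy": -0.002, "wz": -0.006}, {"x": 0.065, "y": -0.79, "z": 0, "wx": 0, "wy": -0.002, "wz": -0.006}, {"x": 0.065, "y": -0.79, "z": 0, "wx": 0, "wy": -0.002, "wz": -0.006}]}}

```text
t: 29.65
eef_pos: [0.5448, 0.0192, 0.1286]
tool_rot: [-0.001, 1.0, -0.009, 0.0]
contact_force: [-0.3, -1.1, -2.8]
gripper_width: 0.268
```

```bash
python3 go.py -1.0 .5453,.0192,.0475; python3 - <<'E'
from h import *
a=snap('scene')[120:270,150:360,::-1];b=snap('top')[140:300,300:545,::-1]
c=np.zeros((600,500,3),np.uint8)
b=cv2.resize(b,None,fx=2,fy=2,interpolation=cv2.INTER_CUBIC);a=cv2.resize(a,None,fx=1.85,fy=1.85,interpolation=cv2.INTER_CUBIC)
c[:b.shape[0],:b.shape[1]]=b;c[320:320+a.shape[0],:a.shape[1]]=a;cv2.imwrite('pics/m9.png',c)
for cam in('top','scene'):
    print([(round(d['confidence'],2),np.round(d['location']).tolist(),w(cam,d['location'],.003).round(3)[:2].tolist()) for d in finder.place_of(cam,'chip1')])
E
```

```text
t 29.65 p [0.545 0.019 0.129] yaw -1.0 tilt 0.1 F [-0.307 -1.143 -2.765] g 0.2679210939130154
w [-0.001 -0.     0.   ]
.5453,.0192,.0475 [0.002 0.001 0.406]
[(0.6, [490.0, 254.0], [0.406, -0.328]), (0.6, [498.0, 195.0], [0.547, -0.359]), (0.55, [485.0, 196.0], [0.548, -0.328]), (0.43, [486.0, 206.0], [0.522, -0.329])]
[(0.44, [436.0, 220.0], [0.366, 0.326]), (0.43, [440.0, 225.0], [0.381, 0.341]), (0.36, [207.0, 181.0], [0.518, -0.359])]
```

View pics/m9.png

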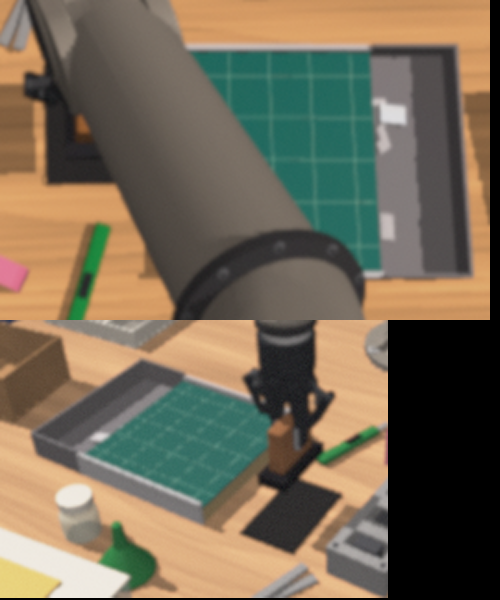

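```bash
python3 - <<'E'
from h import *
ims=[snap('top')[155:280,460:545,::-1].astype(float) for _ in range(4)]
cv2.imwrite('pics/z10.png',cv2.resize(np.mean(ims,0).astype(np.uint8),None,fx=4.7,fy=4.7,interpolation=cv2.INTER_CUBIC))
# where the mat edge (board y=-.12) shows, at mat top and tray floor
for x in(.03,.057,-.08):
  for y,z in((-.12,.03),(-.12,.003),(-.15,.003)):
    p=proj('top',(.491+.9992*x+.0401*y,-.2013-.0401*x+.9992*y,z));print(x,y,z,((p-[460,155])*4.7).round())
E
```

```text
0.03 -0.12 0.03 [127. 243.]
0.03 -0.12 0.003 [111. 252.]
0.03 -0.15 0.003 [170. 252.]
0.057 -0.12 0.03 [125. 190.]
0.057 -0.12 0.003 [109. 200.]
0.057 -0.15 0.003 [168. 200.]
-0.08 -0.12 0.03 [138. 464.]
-0.08 -0.12 0.003 [121. 468.]
-0.08 -0.15 0.003 [182. 469.]
```

View pics/z10.png

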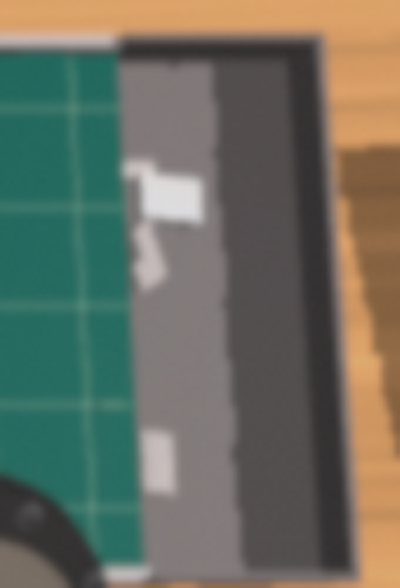

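z10: all four chips lie in the tray and the mat is empty. One chip, at (172,197), partly overlaps its neighbour but sits low. Setting the scraper down on the pad.

Call:
{"fn": "jog_arm", "kwargs": {"plan": [{"x": 0, "y": 0, "z": 0.08, "wx": 0, "wy": 0, "wz": 0}, {"x": 0, "y": 0, "z": 0.17, "wx": 0, "wy": 0, "wz": 0}, {"x": 0, "y": 0, "z": 0.25, "wx": 0, "wy": 0, "wz": 0}, {"x": 0, "y": 0, "z": 0.31, "wx": 0, "wy": 0, "wz": 0}, {"x": 0, "y": 0, "z": 0.36, "wx": 0, "wy": 0, "wz": 0}, {"x": 0, "y": 0, "z": 0.39, "wx": 0, "wy": 0, "wz": 0}, {"x": 0, "y": 0, "z": 0.405, "wx": 0, "wy": 0, "wz": 0}, {"x": 0, "y": 0, "z": 0.41, "wx": 0, "wy": 0, "wz": 0}, {"x": 0, "y": 0, "z": 0.41, "wx": 0, "wy": 0, "wz": 0}]}}

```text
t: 30.8
eef_pos: [0.5451, 0.0187, 0.0467]
tool_rot: [-0.001, 1.0, -0.01, 0.0]
contact_force: [-0.8, 0.1, -1.7]
gripper_width: 0.27
```

Call:
{"fn": "jog_arm", "kwargs": {"plan": [{"x": 0, "y": 0, "z": 0, "wx": 0, "wy": 0, "wz": 0}, {"x": 0, "y": 0, "z": 0, "wx": 0, "wy": 0, "wz": 0}, {"x": 0, "y": 0, "z": 0, "wx": 0, "wy": 0, "wz": 0}, {"x": 0, "y": 0, "z": 0, "wx": 0, "wy": 0, "wz": 0}, {"x": 0, "y": 0, "z": 0, "wx": 0, "wy": 0, "wz": 0}, {"x": 0, "y": 0, "z": 0, "wx": 0, "wy": 0, "wz": 0}, {"x": 0, "y": 0, "z": 0, "wx": 0, "wy": 0, "wz": 0}, {"x": 0, "y": 0, "z": 0, "wx": 0, "wy": 0, "wz": 0}], "hand": 1}}

```text
t: 31.47
eef_pos: [0.5451, 0.0187, 0.0467]
tool_rot: [-0.001, 1.0, -0.01, 0.0]
contact_force: [0.3, -0.2, -0.4]
gripper_width: 0.999
```

Call:
{"fn": "jog_arm", "kwargs": {"plan": [{"x": 0, "y": 0, "z": -0.1, "wx": 0, "wy": 0, "wz": 0}, {"x": 0, "y": 0, "z": -0.25, "wx": 0, "wy": 0, "wz": 0}, {"x": 0, "y": 0, "z": -0.4, "wx": 0, "wy": 0, "wz": 0}, {"x": 0, "y": 0, "z": -0.55, "wx": 0, "wy": 0, "wz": 0}, {"x": 0, "y": 0, "z": -0.7, "wx": 0, "wy": 0, "wz": 0}, {"x": -0.2, "y": 0.5, "z": -0.75, "wx": 0, "wy": 0, "wz": 0}, {"x": -0.3, "y": 0.95, "z": -0.75, "wx": 0, "wy": 0, "wz": 0}, {"x": -0.3, "y": 0.95, "z": -0.75, "wx": 0, "wy": 0, "wz": 0}, {"x": -0.3, "y": 0.95, "z": -0.75, "wx": 0, "wy": 0, "wz": 0}, {"x": -0.3, "y": 0.95, "z": -0.75, "wx": 0, "wy": 0, "wz": 0}, {"x": -0.3, "y": 0.95, "z": -0.75, "wx": 0, "wy": 0, "wz": 0}]}}

```text
t: 32.38
eef_pos: [0.4782, -0.1784, 0.1964]
tool_rot: [0.001, 1.0, -0.015, -0.0]
contact_force: [-0.1, 0.1, 0.7]
gripper_width: 1.0
```

```bash
python3 go.py -1 ; python3 - <<'E'
from h import *
a=snap('scene')[120:320,150:490,::-1];b=snap('top')[130:300,150:545,::-1]
c=np.zeros((600,640,3),np.uint8)
b=cv2.resize(b,None,fx=1.6,fy=1.6,interpolation=cv2.INTER_CUBIC);a=cv2.resize(a,None,fx=1.6,fy=1.6,interpolation=cv2.INTER_CUBIC)
c[:b.shape[0],:b.shape[1]]=b;c[280:280+a.shape[0],:a.shape[1]]=a;cv2.imwrite('pics/m11.png',c)
for cam in('top','scene'):
  for n,z in(('scraper',.004),('pad',0)):
    print(cam,n,[(round(d['confidence'],2),w(cam,d['location'],z).round(3)[:2].tolist()) for d in finder.place_of(cam,n)[:2]])
E
```

```text
t 32.38 p [ 0.478 -0.178  0.196] yaw -1.77 tilt 0.09 F [-0.092  0.084  0.711] g 0.9996209865180288
w [ 0.     0.    -0.004]
top scraper [(0.68, [0.55, 0.022]), (0.53, [0.511, 0.368])]
top pad [(0.68, [0.546, 0.021])]
scene scraper [(0.92, [0.539, 0.024])]
scene pad [(0.72, [0.548, 0.026])]
```

View pics/m11.png

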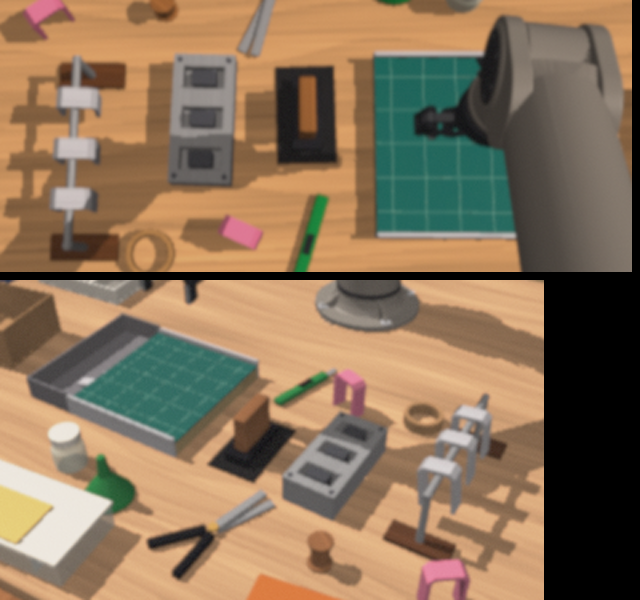

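m11: the cuffs hang at (78,98), (76,150) and (74,198). The scraper stands upright at the centre of its pad, the mat is empty, and the bystanders are where they started. Handing in.

```bash
python3 -c "
from h import *
print(bot.hand_in())"
```

```text
the job is handed in; nothing more can be done
None
```

I hung all three grey cuffs crown up on the rail and left the two pink look-alikes alone. Two sweeps with the scraper pushed the four offcuts into the scrap tray. I then stood the scraper back on its pad and handed in at about 32 s; the hand-in gives no verdict.

What the last checks showed:
- **Cuffs:** in the last pictures from both cameras, all three hang on the bar between the posts.
- **Offcuts:** all four were in the tray in the enlarged top view, taken before I set the scraper down. One partly overlaps another but lies low. After that the arm hid the tray from the top camera; the scene camera showed only one of the four, because the mat's edge hides the rest.
- **Scraper:** it stands upright on the pad. The detector put it within about 10 mm of the pad's centre in both views.
- **Bystanders:** none looked moved in the pictures; I did not measure their positions.

The scene camera's offcut detector gave two spurious low-confidence hits near the rail. They disagree with the pictures, so I discounted them.

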